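# Tare the stockroom scale and lock its dial cover

## Task

Tare the bench scale for the empty steel tray: set the tray down gently in the middle of the weighing platform and let go, then turn the round knob on the sloping console, which turns the dial card, until the pointer reads zero, the wide mark on the card. Then lock that setting: close the clear cover fully over the dial, and only once it is shut turn the turnbutton below it a quarter turn, so that it lies square across the cover's edge. Leave the carton, check weight, tape roll and screwdriver lying around the scale where they are.

Things in the scene. Friction and masses are not known exactly. Their poses are not given: they have to be found in the camera images.
- tray: Empty open sheet-steel tray, 110 (x) x 80 (y) mm, walls 35 mm high, with an upright plate handle 10 mm thick (y) and 102 mm long (x) along its middle, top 72 mm above the underside, which is the place to grip it. Origin under its centre, z up. About 0.35 kg. It may start on either side of the scale.
- platform: The scale's flat aluminium weighing platform, right of the console, 200 (x) x 165 (y) mm, about 75 mm above the bench, sprung: it sinks a few mm under load. Origin at the centre of its top face.
- platform_top (a point): Centre of the platform's top face.
- console: Grey sloping console, rising 29 deg (0.5 rad) away from the robot. Origin: dial centre, on the floor of a square well 124 mm wide, 34 mm deep; x up the slope, y left, z square out of it. The well's rim is 14 mm wide at sides and top; below it, a ledge at z = 34 mm spans x = -62 to -112 mm.
- tare_knob (a joint): Angle of the round black fluted knob in the dial's middle (38 mm across, 10 to 31 mm above the well's floor, axis = console's z through its origin), positive anticlockwise from above, range -3.1 to 3.1; stays where left. The white dial card (114 mm across) turns with it; at 0 its zero mark is straight up the slope.
- knob_grip (a point): Point on the knob's axis, 24 mm above the well's floor, at the height to grip.
- pointer_tip (a point): Tip of the black needle pointer, 46 mm out from the dial's centre and 7 mm above the well's floor, passing under the knob. It points straight up the slope with the platform empty; load turns it clockwise (0.4 to 0.9 rad for the tray). The knob does not move it.
- zero_mark (a point): Zero mark on the white dial card, 46 mm from the dial's centre: a wide, long mark 13x5 mm; the other marks, every 30 degrees, are 7x2 mm. Turns with the knob. The dial reads zero when it lies under the pointer's tip.
- cover (a joint): Opening angle of the hinged clear cover with steel rim (148 mm long down the slope, 150 mm wide, 4 mm thick): 0 shut on the well's rim, 1.57 square to the console, 2.45 fully open. Turns about the console's y at point cover_hinge. Starts open, leaning a little back from upright; falls shut slowly once pushed well past upright towards the robot.
- cover_hinge (a point): Middle of the cover's hinge at the top of the well: in the console's frame x = 72, z = 34 mm.
- cover_edge (a point): Middle of the cover's free edge, on its outer face, 148 mm from the hinge. Shut, the edge lies at x = -76 mm in the console's frame.
- turnbutton (a joint): Angle of the steel turnbutton, a bar 60 mm long, 12 wide, 18 tall, turning about its middle on the ledge (axis console z at x = -92 mm, y = 0; bar from z = 41 to 59 mm, 3 mm above the shut cover). 0: along the console's y, clear of the cover; +1.57 or -1.57: along its x, one end over the cover's edge. Positive anticlockwise; stays where left.
- turnbutton_grip (a point): Point on the turnbutton's axis, in the middle of the bar, 52 mm above the level of the well's floor.
- carton: Bystander: small lidded cardboard carton 104x79x63 mm, paper label on one end; origin under its centre.
- weight: Bystander: loose steel check weight with a neck, 36 mm across, 48 mm tall; origin under its centre.
- tape: Bystander: roll of tape lying flat, 90 mm across, 24 mm high; origin under its centre.
- screwdriver: Bystander: screwdriver lying flat.
Mind the look-alikes: they are no part of the job. What is shaped like the tray but green, purple or red is not meant.

How it is judged:
On the way, in this order (a step that is already met when the one before it is completed fails the run):
1. the tray stands in the middle of the platform, let go (horizontal distance between tray and platform_top below 0.03 m and z of tray in the frame of platform_top between -0.006 and 0.006 m and angle between tray's own z axis and vertical below 0.08 rad and contact force between tray and platform above 1 N and linear speed of tray below 0.02 m/s and contact force between the fingers and tray below 0.05 N), for 0.2 s.
2. with the tray on the platform, the pointer stands on zero (horizontal distance between tray and platform_top below 0.03 m and z of tray in the frame of platform_top between -0.006 and 0.006 m and angle between tray's own z axis and vertical below 0.08 rad and contact force between tray and platform above 1 N and linear speed of tray below 0.02 m/s and y of pointer_tip in the frame of zero_mark between -0.0046 and 0.0046 m and x of pointer_tip in the frame of zero_mark above -0.02 m), for 0.2 s.
3. the cover is shut (value of joint cover below 0.06 rad), for 0.2 s.
4. the turnbutton lies across the cover's edge ((value of joint turnbutton between 1.27 and 1.87 rad or value of joint turnbutton between -1.87 and -1.27 rad)), for 0.2 s.
At the end, for the whole second after the job is handed in: Tray upright and at rest on the platform, released, centres within 30 mm; pointer within 0.1 rad of the zero mark; cover shut (under 0.06 rad); turnbutton along the console's x within 0.3 rad, either way round; cover and turnbutton at rest (all of step 2 and contact force between the fingers and tray below 0.05 N and value of joint cover below 0.06 rad and (value of joint turnbutton between 1.27 and 1.87 rad or value of joint turnbutton between -1.87 and -1.27 rad) and velocity of joint each of cover, turnbutton below 0.05 rad/s); the robot touches nothing.
It fails at once if the tray is dropped or pressed onto the platform with more than 40 N (contact force between tray and platform above 40 N).
It fails at once if the turnbutton is turned across (beyond 0.8 rad) while the cover is open (value of joint cover above 0.15 rad and (value of joint turnbutton above 0.8 rad or value of joint turnbutton below -0.8 rad)).
It fails at once if a bystander is moved by more than 30 mm (distance of any of carton, weight, tape, screwdriver from where it was at the start of the episode above 0.03 m).
It also fails if it takes over 72 s, if anything falls off the work surface, if the arm or the gripper's body presses on something with over 40 N, if the wrist force passes 120 N, or if a joint passes its speed limit or range.

## Robot

A 7-joint arm with a two-finger parallel gripper is mounted at the origin on the work surface. World frame = base frame: x ahead of the robot, y to its left, z up, the work surface at z = 0. Lengths are in m, angles in rad, forces in N, time in s.
With the tool pointing down it reaches from about 0.4 to 0.875 m from the base axis. Payload 19.3 kg.
Tool frame: the origin (TCP) lies at the very end of the fingers, on their centre line; the grasp point (between the pads) lies 19 mm behind it; z points along the fingers, y is the line along which they close (so a half turn about z gives the same grasp; the last joint's range is limited). The gripper opens to 85 mm and grips with 20 to 120 N. Pads are 22 mm wide; open, the fingers measure 114 mm over their backs; the gripper's body (76 mm by 85 mm) begins 54 mm behind the grasp point. The pads swing forward as they close: fully open they stand 13 mm farther back than shut.
Start: joints at [1.246, 0.521, -0.036, 1.599, 0.021, 1.021, -0.113], TCP at [0.158, -0.605, 0.198] pointing down, gripper open.
Joint ranges: [-2.91, 2.91], [-0.3, 2.13], [-1.5, 1.42], [0.17, 2.43], [-1.26, 4.41], [0.16, 1.93], [-2.52, 2.52]. Speed limits (rad/s): [1.89, 1.89, 2.39, 2.39, 3.01, 3.01, 3.01].

## Interface

Orientations are given as [roll, pitch, yaw] about the fixed x, y, z axes, in that order (R = Rz(yaw) Ry(pitch) Rx(roll)).
In Python, from workcell import observe, grab_frame, job_done gives the robot as it stands.
- The arm moves only by the tool move_arm, never from a script. Its argument "plan" is a list that holds one entry, the list of rows, each a list of 7 numbers: the shift along the tool's x, y, z each as a share of 0.02 m, from -1 to 1, then the turn, a rotation vector about the tool's x, y, z each as a share of 6 degrees, from -1 to 1, then the opening, from -1 (shut) to 1 (fully open). A call has exactly 10 rows; each row shifts and turns the commanded pose from where the row before left it, along the tool's axes as they then stand; what a row does not reach is not made up. A row lasts 1/10 s, in which the tool goes at most 50 mm and 8.59 degrees, less where a joint would pass 70% of its speed; a pose out of reach is approached as far as the arm can. A call with a number of a shift or a turn outside -1 to 1 is refused whole. A call with a gripper value outside its range is refused whole. The fingers move at their own pace and stop on an object; "grip_force" is the grip in N (left out, the last holds). Time passes only in rows, so rows that do not move let the fingers close, or fill a call up. It gives the time, the measured TCP pose, the force, the opening and the grip force at its end, in the units of the state.
- observe(): the state, without advancing time (a new reading comes with each control period).
- grab_frame(name): name is "scene" or "top" or "wrist"; returns a dict with "color" (400x640x3 uint8, red, green, blue), "intrinsics" (3x3 intrinsics, pixels), "k1" (the pictures are not rectified: a ray, as slopes to the right and down, at radius r is drawn at 1 + k1 r^2 times it, then the intrinsics apply), "position" and "orientation" of the camera in the world; the wrist camera has in their place "tool_from_camera" (4x4, takes a point from camera to tool coordinates, whose origin is the TCP and whose axes are the flange's). Camera axes: x right, y down, z forward; pixel columns grow to the right and rows downward; lengths in m; the calibration is good to about 2 mm. A picture is of the moment at which its call begins: read the wrist's pose just before it. There is no depth.
- job_done(): hands the job in; it is judged then, once.
The state is a dict: "clock": time; "qpos": joint angles; "qd": joint speeds; "joint_efforts": joint torques, N m; "position": TCP position; "tool_rot": TCP orientation; "force": force on the tool from outside, world axes, zero at the start; "moment": the same for the moment, N m; "grip_width": finger opening in m; "finger_force": force on a finger pad.
Only numpy, scipy, OpenCV 4.12 (cv2) and the standard library are available. Lean on these libraries where they do the work, as an engineer would, in place of code of your own. Each camera call takes 0.05 s, during which the arm holds its last target. There are 200 camera calls.

## Working session

There is one attempt and no reset: what is moved stays moved. The work goes in short steps, Python scripts to look and compute and a tool call to move; the robot and the scene stay as the last step left them, time stands still between calls to the robot, and variables do not carry over. Pictures are saved under pics/ and viewed, at most 10 in all, crops included, and the job is handed in when it is done.

Besides the shell and the picture viewer there is one more tool, called after "Request:" as a command line: name --argument value ..., lists and objects as JSON in quotes. move_arm: Moves the arm, as the interface text tells. Shift numbers are shares of 0.02 m and turn numbers shares of 6 degrees, none past 1 either way. Its arguments: {"type":"object","properties":{"plan":{"type":"array"},"grip_force":{"type":"number"}},"required":["plan"]}

```bash
mkdir -p pics; ls; cat > h.py <<'E'
import numpy as np, cv2
from scipy.spatial.transform import Rotation as R
from workcell import observe, grab_frame, job_done
def Rm(o):
    o=np.array(o,float)
    return o if o.shape==(3,3) else R.from_euler('xyz',o).as_matrix() if o.size==3 else R.from_quat(o).as_matrix()
def cam(name):
    s=observe(); f=grab_frame(name)
    if 'tool_from_camera' in f:
        T=np.array(f['tool_from_camera']); Rt=Rm(s['tool_rot'])
        Rc=Rt@T[:3,:3]; p=np.array(s['position'])+Rt@T[:3,3]
    else: Rc=Rm(f['orientation']); p=np.array(f['position'])
    return dict(K=np.array(f['intrinsics']),k1=f['k1'],R=Rc,p=p,img=f['color'])
def ray(c,u,v):
    d=np.array([(u-c['K'][0,2])/c['K'][0,0],(v-c['K'][1,2])/c['K'][1,1]])
    x=d.copy()
    for _ in range(20): x=d/(1+c['k1']*(x@x))
    return c['R']@np.array([*x,1.])
def onz(c,u,v,z):
    r=ray(c,u,v); return c['p']+r*(z-c['p'][2])/r[2]
def proj(c,P):
    q=c['R'].T@(np.array(P,float)-c['p']); x=q[:2]/q[2]; x=x*(1+c['k1']*(x@x))
    return c['K'][0,0]*x[0]+c['K'][0,2],c['K'][1,1]*x[1]+c['K'][1,2]
def save(c,fn,crop=None,s=1):
    im=c['img'][:,:,::-1]
    if crop: u0,v0,u1,v1=crop; im=im[v0:v1,u0:u1]
    cv2.imwrite('pics/'+fn,cv2.resize(im,None,fx=s,fy=s,interpolation=cv2.INTER_CUBIC))
def keep(c,fn): np.savez(fn,**c)
def load(fn): return {k:v for k,v in np.load(fn).items()}
E
python3 - <<'E'
from h import *
print(observe())
f=grab_frame('top');print({k:v for k,v in f.items() if k!='color'})
for n in('top','scene'):
    c=cam(n);keep(c,n+'.npz');save(c,n+'.png',None,1.25);print(n,c['p'],c['R'],c['K'],c['k1'])
E
```

```text
pics
{'clock': 0.0, 'qpos': array([ 1.24577426,  0.52198866, -0.03628983,  1.60004183,  0.02119975,
        1.02111751, -0.11277519]), 'qd': array([ 9.45278311e-04, -6.20599157e-04,  9.20313073e-04,  8.27400154e-05,
       -1.67791773e-03,  1.83358249e-04, -8.32864848e-04]), 'joint_efforts': array([-9.36974538e-04, -9.27117562e+01,  1.97936855e+00, -3.69931912e+01,
        1.78455468e-02,  8.22721340e-03, -1.13671445e-04]), 'position': array([ 0.15738217, -0.60444674,  0.19792987]), 'tool_rot': array([-3.14042676e+00,  1.04082903e-04,  2.54804865e-01]), 'force': array([-0.21338602,  0.10148195,  0.76608402]), 'moment': array([ 0.01151173,  0.02827851, -0.02254235]), 'finger_force': 0.0, 'grip_width': 0.08515264113661106}
{'intrinsics': array([[361.76929479,   0.        , 323.36165339],
       [  0.        , 361.76929479, 198.4882175 ],
       [  0.        ,   0.        ,   1.        ]]), 'k1': -0.05005861578463736, 'position': array([ 0.29150333, -0.04528636,  1.05661031]), 'orientation': array([-2.91932713e+00,  1.71287449e-03, -1.63443494e+00])}
top [ 0.29150333 -0.04528636  1.05661031] [[-0.06359558 -0.97340207  0.2201    ]
 [-0.99797428  0.06240807 -0.01235167]
 [-0.00171287 -0.22043966 -0.97539911]] [[361.76929479   0.         323.36165339]
 [  0.         361.76929479 198.4882175 ]
 [  0.           0.           1.        ]] -0.05005861578463736
scene [0.82809876 0.4235507  1.06965349] [[-0.84174023  0.45193252 -0.2953479 ]
 [ 0.53971462  0.71804775 -0.43944914]
 [ 0.01347254 -0.5293056  -0.84832427]] [[415.87036391   0.         317.87289979]
 [  0.         415.87036391 197.3164072 ]
 [  0.           0.           1.        ]] -0.07535867731654369
```

View pics/top.png

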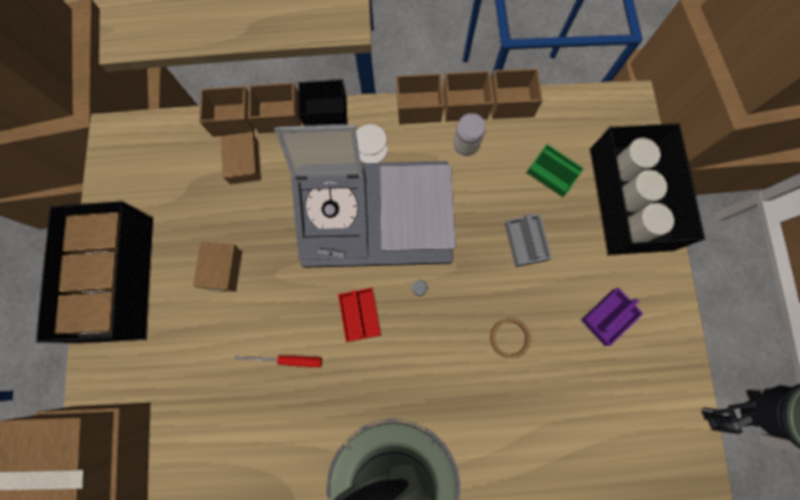

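View pics/scene.png

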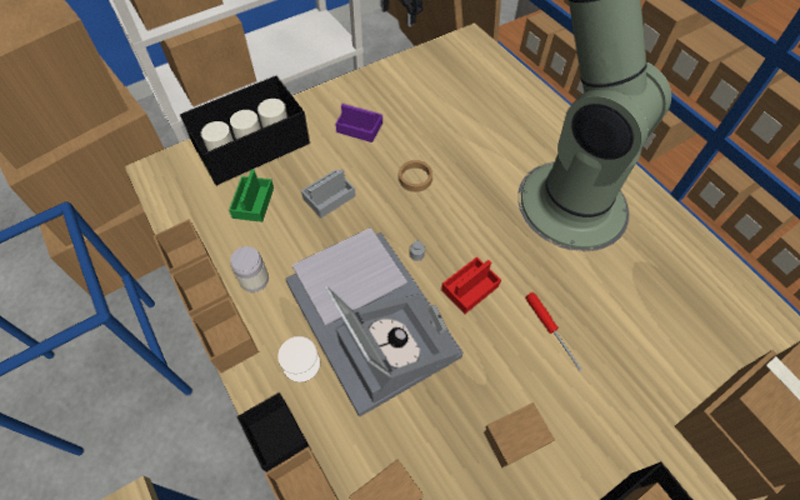

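The top picture (scale 1.25) shows the grey tray at about (527,240), the platform centred near (416,207), the dial at (330,209), the turnbutton at (330,253) and the cover leaning open at (320,150). The green, purple and red trays are decoys. I'll enlarge a crop to read positions more closely.

```bash
python3 - <<'E'
from h import *
save(load('top.npz'),'topc.png',(215,90,445,230),3.45)
E
```

```text
(no output)
```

View pics/topc.png

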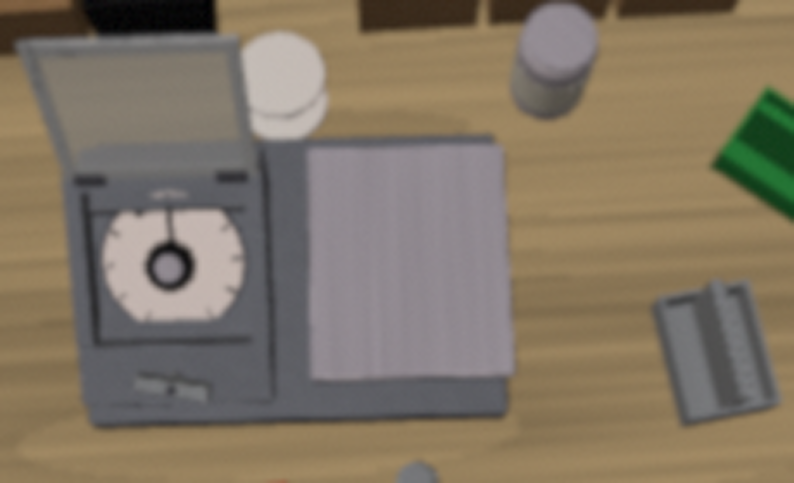

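```bash
cat >> h.py <<'E'
def cp(u,v,o=(215,90),s=3.45): return (u+.5)/s-.5+o[0],(v+.5)/s-.5+o[1]
E
python3 - <<'E'
from h import *
np.set_printoptions(precision=4,suppress=True)
c=load('top.npz'); g=lambda u,v,z: onz(c,*cp(u,v),z)
P=np.array([g(*p,.075) for p in [(307,147),(501,145),(514,374),(311,380)]]);print('plat',P,P.mean(0))
a=P[0]+P[1]-P[2]-P[3]; print('yaw',np.arctan2(a[1],a[0]),np.linalg.norm(P[0]-P[1]),np.linalg.norm(P[0]-P[3]))
T=np.array([g(*p,.035) for p in [(655,301),(748,283),(778,404),(686,423)]]);print('tray',T,T.mean(0))
a=T[0]+T[1]-T[2]-T[3]; print('yaw',np.arctan2(a[1],a[0]),np.linalg.norm(T[0]-T[1]),np.linalg.norm(T[0]-T[3]))
H=np.array([g(*p,.072) for p in [(716,290),(742,405)]]);print('handle',H,H.mean(0))
print('knob', [g(169,267,z) for z in(.05,.09,.1,.12)],'tb',[g(172,389,z) for z in(.05,.07,.09)])
# tb ends
A,B=g(136,380,.07),g(210,395,.07);print(A,B,B-A)
print('base corners',g(93,425,0),g(507,414,0),g(95,425,.03),g(507,414,.03))
print('hinge', g(162,179,.14))
E
```

```text
plat [[ 0.7137 -0.013   0.075 ]
 [ 0.7051 -0.1764  0.075 ]
 [ 0.5071 -0.1697  0.075 ]
 [ 0.5126 -0.006   0.075 ]] [ 0.6096 -0.0912  0.075 ]
yaw -0.03446039079847353 0.16356977349257554 0.20124275950727724
tray [[ 0.5718 -0.3006  0.035 ]
 [ 0.5827 -0.3824  0.035 ]
 [ 0.476  -0.394   0.035 ]
 [ 0.4649 -0.3145  0.035 ]] [ 0.5238 -0.3479  0.035 ]
yaw 0.11883437379177436 0.08257961814684563 0.10777370111956505
handle [[ 0.5678 -0.3429  0.072 ]
 [ 0.4704 -0.3519  0.072 ]] [ 0.5191 -0.3474  0.072 ]
knob [array([0.6236, 0.1098, 0.05  ]), array([0.6104, 0.1036, 0.09  ]), array([0.6071, 0.1021, 0.1   ]), array([0.6005, 0.099 , 0.12  ])] tb [array([0.518 , 0.1101, 0.05  ]), array([0.5135, 0.107 , 0.07  ]), array([0.509 , 0.1039, 0.09  ])]
[0.5228 0.1361 0.07  ] [0.5065 0.0764 0.07  ] [-0.0163 -0.0596  0.    ]
base corners [0.5018 0.187  0.    ] [ 0.4887 -0.17    0.    ] [0.4957 0.1787 0.03  ] [ 0.4831 -0.1665  0.03  ]
hinge [0.6665 0.0996 0.14  ]
```

```bash
cat >> h.py <<'E'
from scipy.spatial.transform import Slerp
def plan(n,pos,Rt,g=1,start=None,dig=2):
    """rows from the present pose (or start=(p,R)) to pos,Rt in n rows"""
    if start is None:
        s=observe(); start=(np.array(s['position']),Rm(s['tool_rot']))
    p0,R0=start; sl=Slerp([0,1],R.from_matrix([R0,Rt])); p,Rc=p0.copy(),R0.copy(); out=[]
    for i in range(1,n+1):
        t=i/n; d=Rc.T@(p0+(np.array(pos)-p0)*t-p)/.02
        w=R.from_matrix(Rc.T@sl(t).as_matrix()).as_rotvec()/np.radians(6)
        r=np.round(np.r_[d,w],dig); out.append([*r.tolist(),g])
        p=p+Rc@r[:3]*.02; Rc=Rc@R.from_rotvec(r[3:]*np.radians(6)).as_matrix()
    for i in range(0,n,10): print(str(out[i:i+10]).replace(' ','').replace('-0.0,','0,').replace('0.0,','0,'))
    return p,Rc
def down(yaw): return R.from_euler('xyz',[np.pi,0,yaw]).as_matrix()
E
python3 - <<'E'
from h import *
q=plan(30,(.521,-.347,.13),down(.1))
plan(10,(.521,-.347,.042),down(.1),start=q)
E
```

```text
[[0.69,-0.26,0.11,0,0,0.05,1],[0.7,-0.27,0.12,0,0,0.05,1],[0.69,-0.27,0.11,0,0,0.05,1],[0.69,-0.27,0.11,0,0,0.05,1],[0.69,-0.28,0.12,0,0,0.05,1],[0.69,-0.28,0.11,0,0,0.05,1],[0.68,-0.28,0.12,0,0,0.04,1],[0.69,-0.29,0.11,0,0,0.05,1],[0.68,-0.29,0.11,0,0,0.05,1],[0.68,-0.3,0.12,0,0,0.05,1]]
[[0.68,-0.29,0.11,0,0,0.05,1],[0.68,-0.31,0.11,0,0,0.05,1],[0.68,-0.3,0.12,0,0,0.05,1],[0.67,-0.31,0.11,0,0,0.05,1],[0.68,-0.31,0.11,0,0,0.05,1],[0.67,-0.32,0.12,0,0,0.05,1],[0.67,-0.32,0.11,0,0,0.05,1],[0.67,-0.32,0.11,0,0,0.05,1],[0.67,-0.32,0.12,-0.01,0,0.05,1],[0.66,-0.33,0.11,0,0,0.05,1]]
[[0.67,-0.34,0.11,0,0,0.04,1],[0.66,-0.33,0.12,0,0,0.05,1],[0.66,-0.34,0.11,0,0,0.05,1],[0.66,-0.35,0.11,0,0,0.05,1],[0.65,-0.34,0.12,0,0,0.05,1],[0.66,-0.35,0.11,0,0,0.05,1],[0.65,-0.36,0.11,0,0,0.05,1],[0.65,-0.35,0.12,0,0,0.05,1],[0.65,-0.36,0.11,0,0,0.05,1],[0.65,-0.37,0.11,0,0,0.05,1]]
[[0,0,0.44,0,0,0,1],[0,0,0.44,0,0,0,1],[0,0,0.44,0,0,0,1],[0,0,0.44,0,0,0,1],[0,0,0.44,0,0,0,1],[0,0,0.44,0,0,0,1],[0,0,0.44,0,0,0,1],[0,0,0.44,0,0,0,1],[0,0,0.44,0,0,0,1],[0,0,0.44,0,0,0,1]]
```

Request:
move_arm --plan '[[[0.69, -0.28, 0.11, 0, 0, 0.05, 1], [0.69, -0.28, 0.11, 0, 0, 0.05, 1], [0.69, -0.28, 0.11, 0, 0, 0.05, 1], [0.69, -0.28, 0.11, 0, 0, 0.05, 1], [0.69, -0.28, 0.11, 0, 0, 0.05, 1], [0.69, -0.28, 0.11, 0, 0, 0.05, 1], [0.69, -0.28, 0.11, 0, 0, 0.05, 1], [0.69, -0.28, 0.11, 0, 0, 0.05, 1], [0.69, -0.28, 0.11, 0, 0, 0.05, 1], [0.69, -0.28, 0.11, 0, 0, 0.05, 1]]]' --grip_force 50

```text
clock: 1.15
position: [0.2805, -0.5173, 0.1763]
tool_rot: [-3.141, -0.0, 0.203]
force: [0.2, -0.2, 0.5]
grip_width: 0.0853
finger_force: 0.0
```

Request:
move_arm --plan '[[[0.67, -0.31, 0.11, 0, 0, 0.05, 1], [0.67, -0.31, 0.11, 0, 0, 0.05, 1], [0.67, -0.31, 0.11, 0, 0, 0.05, 1], [0.67, -0.31, 0.11, 0, 0, 0.05, 1], [0.67, -0.31, 0.11, 0, 0, 0.05, 1], [0.67, -0.31, 0.11, 0, 0, 0.05, 1], [0.67, -0.31, 0.11, 0, 0, 0.05, 1], [0.67, -0.31, 0.11, 0, 0, 0.05, 1], [0.67, -0.31, 0.11, 0, 0, 0.05, 1], [0.67, -0.31, 0.11, 0, 0, 0.05, 1]]]'

```text
clock: 2.15
position: [0.4011, -0.4322, 0.1543]
tool_rot: [-3.141, -0.0, 0.151]
force: [0.4, 0.1, 0.4]
grip_width: 0.0859
finger_force: 0.0
```

Request:
move_arm --plan '[[[0.66, -0.35, 0.11, 0, 0, 0.05, 1], [0.66, -0.35, 0.11, 0, 0, 0.05, 1], [0.66, -0.35, 0.11, 0, 0, 0.05, 1], [0.66, -0.35, 0.11, 0, 0, 0.05, 1], [0.66, -0.35, 0.11, 0, 0, 0.05, 1], [0.66, -0.35, 0.11, 0, 0, 0.05, 1], [0.66, -0.35, 0.11, 0, 0, 0.05, 1], [0.66, -0.35, 0.11, 0, 0, 0.05, 1], [0.66, -0.35, 0.11, 0, 0, 0.05, 1], [0.66, -0.35, 0.11, 0, 0, 0.05, 1]]]'

```text
clock: 3.15
position: [0.5229, -0.3471, 0.1323]
tool_rot: [-3.142, 0.0, 0.097]
force: [-0.7, 0.4, 0.1]
grip_width: 0.0853
finger_force: 0.0
```

Request:
move_arm --plan '[[[-0.05, 0, 0.5, 0, 0, 0, 1], [-0.05, 0, 0.5, 0, 0, 0, 1], [0, 0, 0.5, 0, 0, 0, 1], [0, 0, 0.5, 0, 0, 0, 1], [0, 0, 0.5, 0, 0, 0, 1], [0, 0, 0.5, 0, 0, 0, 1], [0, 0, 0.5, 0, 0, 0, 1], [0, 0, 0.5, 0, 0, 0, 1], [0, 0, 0.3, 0, 0, 0, 1], [0, 0, 0.2, 0, 0, 0, 1]]]'

```text
clock: 4.15
position: [0.5198, -0.3479, 0.0418]
tool_rot: [-3.141, 0.0, 0.098]
force: [-0.1, -0.2, -0.6]
grip_width: 0.0859
finger_force: 0.0
```

Request:
move_arm --plan '[[[0, 0, 0, 0, 0, 0, -1], [0, 0, 0, 0, 0, 0, -1], [0, 0, 0, 0, 0, 0, -1], [0, 0, 0, 0, 0, 0, -1], [0, 0, 0, 0, 0, 0, -1], [0, 0, 0, 0, 0, 0, -1], [0, 0, 0, 0, 0, 0, -1], [0, 0, 0, 0, 0, 0, -1], [0, 0, 0, 0, 0, 0, -1], [0, 0, 0, 0, 0, 0, -1]]]'

```text
clock: 5.15
position: [0.5199, -0.348, 0.0425]
tool_rot: [-3.142, 0.0, 0.098]
force: [-0.6, -1.4, 0.2]
grip_width: -0.0001
finger_force: 0.0
```

```bash
python3 - <<'E'
from h import *
s=observe();p0=np.array(s['position']);R0=Rm(s['tool_rot']);print(s)
q=plan(10,(p0[0]+.02,p0[1]+.03,.18),R0,-1)
q=plan(20,(.6096,-.0912,.18),down(-.034),-1,start=q)
E
```

```text
{'clock': 5.15, 'qpos': array([ 0.5293813 ,  0.71331813, -0.05118704,  1.71026286,  0.0508327 ,
        0.71942806, -1.02071284]), 'qd': array([-5.86429985e-04,  1.33016484e-03, -1.07536320e-03, -1.49817334e-03,
        4.20975328e-04, -1.08414594e-03, -4.04605760e-05]), 'joint_efforts': array([-1.15370109e-03, -1.01673224e+02,  2.18690805e+00, -2.85788423e+01,
        1.37151143e-02,  1.94445442e-03, -7.83576468e-06]), 'position': array([ 0.51988   , -0.34795346,  0.04246332]), 'tool_rot': array([-3.14152416e+00,  1.07314407e-04,  9.76780956e-02]), 'force': array([-0.56438755, -1.35059514,  0.24250942]), 'moment': array([ 0.00659284, -0.00667732,  0.01545853]), 'finger_force': 0.0, 'grip_width': -7.383656267930231e-05}
[[0.11,-0.14,-0.69,0,0,0,-1],[0.12,-0.14,-0.69,0,0,0,-1],[0.11,-0.14,-0.68,0,0,0,-1],[0.12,-0.14,-0.69,0,0,0,-1],[0.11,-0.14,-0.69,0,0,0,-1],[0.11,-0.14,-0.69,0,0,0,-1],[0.12,-0.14,-0.68,0,0,0,-1],[0.11,-0.14,-0.69,0,0,0,-1],[0.12,-0.14,-0.69,0,0,0,-1],[0.11,-0.14,-0.69,0,0,0,-1]]
[[0.23,-0.55,0,0,0,0.06,-1],[0.22,-0.55,0,0,0,0.07,-1],[0.23,-0.55,0,0,0,0.06,-1],[0.21,-0.55,0,0,0,0.06,-1],[0.22,-0.55,0,0,0,0.06,-1],[0.21,-0.55,0,0,0,0.07,-1],[0.21,-0.56,0,0,0,0.06,-1],[0.2,-0.56,0,0,0,0.06,-1],[0.2,-0.55,0,0,0,0.07,-1],[0.19,-0.56,0,0,0,0.06,-1]]
[[0.2,-0.56,0,0,0,0.06,-1],[0.19,-0.57,0,0,0,0.06,-1],[0.18,-0.56,0,0,0,0.07,-1],[0.18,-0.56,0,0,0,0.06,-1],[0.18,-0.57,0,0,0,0.06,-1],[0.17,-0.57,0,0,0,0.07,-1],[0.17,-0.57,0,0,0,0.06,-1],[0.17,-0.56,0,0,0,0.06,-1],[0.16,-0.57,0,0,0,0.06,-1],[0.16,-0.58,0,0,0,0.07,-1]]
```

The fingers closed to zero, so the grasp missed the handle. I'll look before doing anything else.

```bash
python3 - <<'E'
from h import *
w=cam('wrist');keep(w,'w1.npz');t=cam('top');keep(t,'t2.npz');s=cam('scene');keep(s,'s2.npz')
a=cv2.resize(w['img'],(400,250));b=cv2.resize(t['img'][120:270,350:510],(400,375),interpolation=2);d=cv2.resize(s['img'][90:240,200:360],(400,375),interpolation=2)
cv2.imwrite('pics/m.png',np.hstack([np.vstack([b,a[:225]]),np.vstack([d,a[:225]*0])])[:,:,::-1])
E
```

```text
(no output)
```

View pics/m.png

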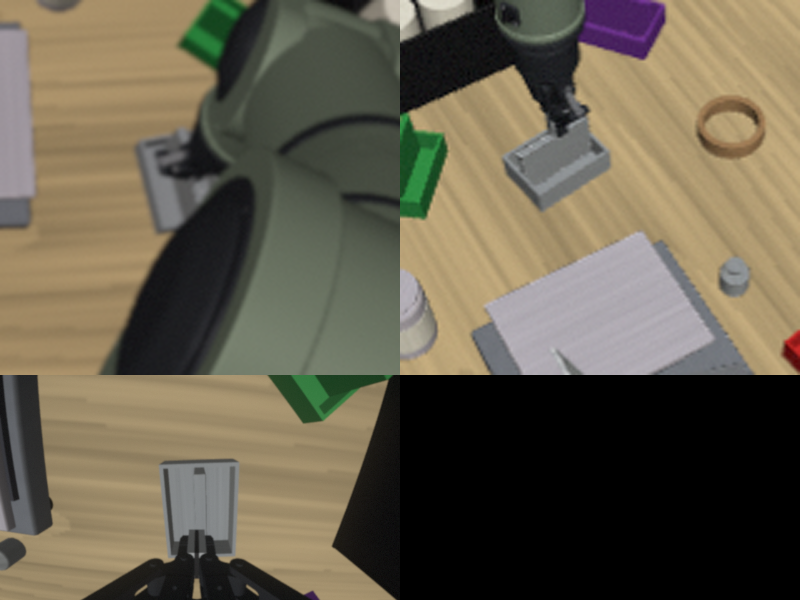

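The fingers met just above the near end of the handle. The tray seems to lie farther along x than I estimated. In the wrist picture its rim corners are near (161,88), (238,85), (236,179) and (163,179) at 0.625 scale.

```bash
python3 - <<'E'
from h import *
np.set_printoptions(precision=4,suppress=True)
c=load('w1.npz');print(c['p'],c['R'])
g=lambda u,v,z: onz(c,u*1.6,v*1.6,z)
for p in [(161,88),(238,85),(236,179),(163,179)]: print(g(*p,.035))
print('handle far end top',g(199,94,.072),g(199,94,.035)); print('tcp',[x/1.6 for x in proj(c,(.5199,-.348,.0425))])
t=load('top.npz'); print(proj(t,(.52,-.348,.072)),proj(t,(.52,-.348,.0425)))
save(c,'wc.png',(230,110,410,310),3)
E
```

```text
[ 0.6039 -0.3395  0.2189] [[ 0.0969 -0.941  -0.3241]
 [-0.9953 -0.0915 -0.0318]
 [ 0.0002  0.3256 -0.9455]]
[ 0.5775 -0.3067  0.035 ]
[ 0.5878 -0.3825  0.035 ]
[ 0.4793 -0.3989  0.035 ]
[ 0.471  -0.3126  0.035 ]
handle far end top [ 0.5809 -0.3439  0.072 ] [ 0.5751 -0.3449  0.035 ]
tcp [np.float64(196.6863598989361), np.float64(147.27402014776098)]
(np.float64(426.09519232790586), np.float64(189.87057746332292)) (np.float64(423.3024562432208), np.float64(192.35275716951065))
```

View pics/wc.png

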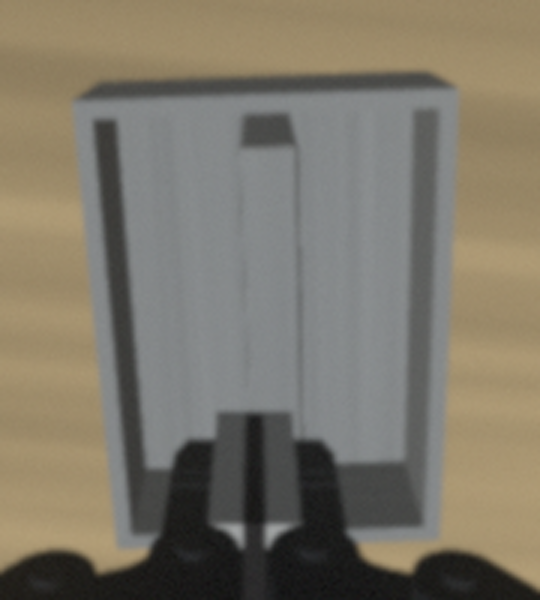

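```bash
python3 - <<'E'
from h import *
np.set_printoptions(precision=1,suppress=True)
w,s,t=load('w1.npz'),load('s2.npz'),load('t2.npz')
o=np.array((.5199,-.348,0))
f=lambda c,P,o0,k:((np.array(proj(c,P))-o0)*k)
for z in(.03,.0425,.06,.075,.09,.11): print(z,'wcrop',f(w,o+[0,0,z],(230,110),3),'scenecrop',f(s,o+[0,0,z],(200,90),2.5)+[400,0],'top',f(t,o+[0,0,z],(350,120),2.5))
th=.105;C=np.array((.5285,-.350,0));ex=np.array((np.cos(th),np.sin(th),0));ey=np.array((-ex[1],ex[0],0))
for n,x,y,z in [('far top',.051,0,.072),('far top L',.051,.005,.072),('far topR',.051,-.005,.072),('near top',-.051,0,.072),('near top L',-.051,.005,.072),('cA',.055,.04,.035),('cB',.055,-.04,.035),('cC',-.055,-.04,.035),('cD',-.055,.04,.035)]:
    P=C+x*ex+y*ey+[0,0,z];print(n,'wcrop',f(w,P,(230,110),3),'scene',f(s,P,(200,90),2.5)+[400,0],'topc',f(t,P,(215,90),3.45))
a=np.hstack([cv2.resize(s['img'][105:185,230:310],(400,400),interpolation=2),cv2.resize(t['img'][150:220,400:470],(400,400),interpolation=2)])
cv2.imwrite('pics/m2.png',a[:,:,::-1])
E
```

```text
0.03 wcrop [254.  353.8] scenecrop [559.5 155.2] top [180.4 183.5]
0.0425 wcrop [254.1 376.9] scenecrop [558.5 149. ] top [183.3 181. ]
0.06 wcrop [254.2 414.4] scenecrop [557.2 140.2] top [187.4 177.3]
0.075 wcrop [254.3 452.6] scenecrop [556.  132.5] top [191.  174.1]
0.09 wcrop [254.5 497.8] scenecrop [554.8 124.6] top [194.7 170.8]
0.11 wcrop [254.7 572.9] scenecrop [553.1 113.9] top [199.8 166.2]
far top wcrop [268.9 131.7] scene [514.5 156.2] topc [715.2 275.4]
far top L wcrop [239.1 132. ] scene [516.8 158.7] topc [709.3 276.4]
far topR wcrop [298.8 131.5] scene [512.3 153.6] topc [721.1 274.5]
near top wcrop [269.8 625.3] scene [583.2 116.2] topc [743.8 394.5]
near top L wcrop [245.6 625.5] scene [585.5 118.6] topc [737.8 395.5]
cA wcrop [72.2 83.9] scene [533.8 196.7] topc [657.3 291.4]
cB wcrop [459.3  80.9] scene [498.3 156.2] topc [747.9 276.4]
cC wcrop [428.5 532.8] scene [570.  114.7] topc [778.3 400.3]
cD wcrop [105.8 535.1] scene [606.4 153. ] topc [685.9 416.1]
```

View pics/m2.png

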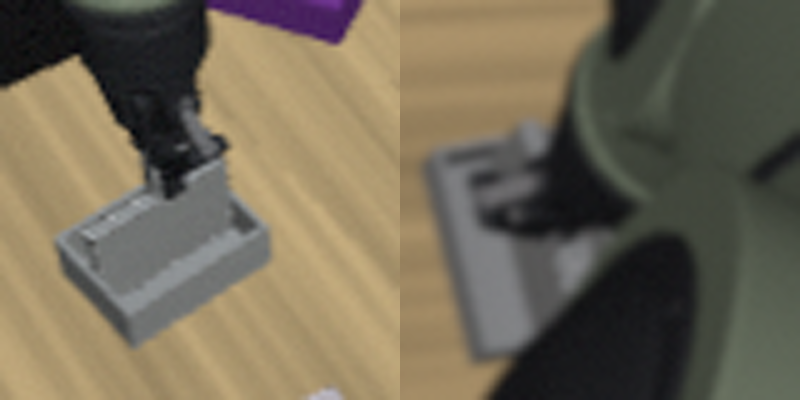

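The wrist and scene pictures both put the closed fingertips at the top of the handle, at about z 0.07, not at the reported 0.042. I'll open partway, which fits between the tray walls, then go down about 20 mm and look at force and width.

Request:
move_arm --plan '[[[0, 0, 0, 0, 0, 0, -0.1], [0, 0, 0, 0, 0, 0, -0.1], [0, 0, 0, 0, 0, 0, -0.1], [0, 0, 0, 0, 0, 0, -0.1], [0.1, 0, 0.1, 0, 0, 0, -0.1], [0.1, 0, 0.2, 0, 0, 0, -0.1], [0.1, 0, 0.2, 0, 0, 0, -0.1], [0.1, 0, 0.2, 0, 0, 0, -0.1], [0, 0, 0.2, 0, 0, 0, -0.1], [0, 0, 0.1, 0, 0, 0, -0.1]]]'

```text
clock: 6.3
position: [0.5277, -0.347, 0.0218]
tool_rot: [-3.141, 0.001, 0.098]
force: [-0.4, 0.1, 0.6]
grip_width: 0.0388
finger_force: 0.0
```

```bash
python3 - <<'E'
from h import *
np.set_printoptions(precision=4,suppress=True)
s=observe();print(s['position'],s['force'],s['grip_width'])
w=cam('wrist');keep(w,'w2.npz');c=cam('scene');keep(c,'s3.npz')
a=cv2.resize(w['img'][130:330,220:420],(400,400),interpolation=2);b=cv2.resize(c['img'][105:185,230:310],(400,400),interpolation=2)
cv2.imwrite('pics/m3.png',np.hstack([a,b])[:,:,::-1])
E
```

```text
[ 0.5277 -0.347   0.0218] [-0.4019  0.1086  0.5971] 0.038776108536916425
```

View pics/m3.png

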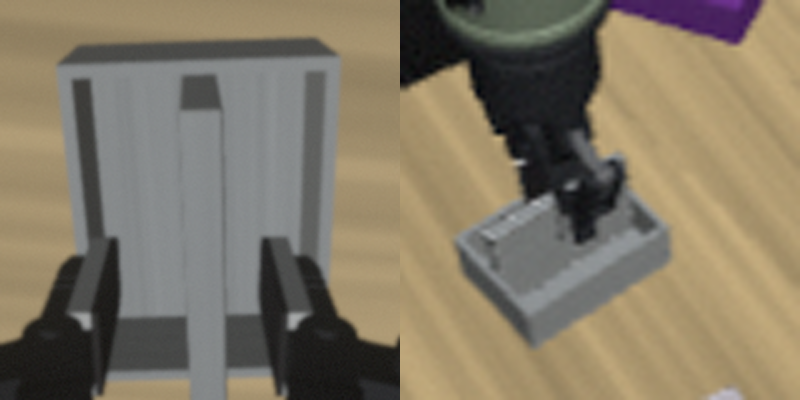

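The fingers now clearly straddle the handle, so I'll close here.

Request:
move_arm --plan '[[[0, 0, 0, 0, 0, 0, -1], [0, 0, 0, 0, 0, 0, -1], [0, 0, 0, 0, 0, 0, -1], [0, 0, 0, 0, 0, 0, -1], [0, 0, 0, 0, 0, 0, -1], [0, 0, 0, 0, 0, 0, -1], [0, 0, 0, 0, 0, 0, -1], [0, 0, 0, 0, 0, 0, -1], [0, 0, 0, 0, 0, 0, -1], [0, 0, 0, 0, 0, 0, -1]]]'

```text
clock: 7.4
position: [0.5279, -0.3472, 0.0225]
tool_rot: [-3.142, 0.0, 0.098]
force: [0.2, -0.5, -3.6]
grip_width: 0.0088
finger_force: 54.2
```

```bash
python3 - <<'E'
from h import *
s=observe();p0=np.array(s['position']);R0=Rm(s['tool_rot'])
q=plan(10,(p0[0]+.01,p0[1]+.03,.16),R0,-1)
q=plan(20,(.6096,-.0912,.16),down(-.034),-1,start=q)
E
```

```text
[[0.06,-0.14,-0.69,0,0,0,-1],[0.07,-0.15,-0.69,0,0,0,-1],[0.06,-0.14,-0.68,0,0,0,-1],[0.07,-0.15,-0.69,0,0,0,-1],[0.06,-0.14,-0.69,0,0,0,-1],[0.07,-0.15,-0.69,0,0,0,-1],[0.06,-0.14,-0.68,0,0,0,-1],[0.07,-0.15,-0.69,0,0,0,-1],[0.06,-0.14,-0.69,0,0,0,-1],[0.06,-0.14,-0.69,0,0,0,-1]]
[[0.23,-0.54,0,0,0,0.06,-1],[0.23,-0.55,0,0,0,0.07,-1],[0.23,-0.55,0,0,0,0.06,-1],[0.22,-0.55,0,0,0,0.06,-1],[0.22,-0.55,0,0,0,0.06,-1],[0.22,-0.55,0,0,0,0.07,-1],[0.21,-0.56,0,0,0,0.06,-1],[0.21,-0.55,0,0,0,0.06,-1],[0.2,-0.56,0,0,0,0.07,-1],[0.2,-0.56,0,0,0,0.06,-1]]
[[0.2,-0.56,0,0,0,0.06,-1],[0.2,-0.56,0,0,0,0.06,-1],[0.19,-0.56,0,0,0,0.07,-1],[0.18,-0.56,0,0,0,0.06,-1],[0.18,-0.56,0,0,0,0.06,-1],[0.18,-0.57,0,0,0,0.07,-1],[0.18,-0.57,0,0,0,0.06,-1],[0.17,-0.56,0,0,0,0.06,-1],[0.17,-0.57,0,0,0,0.06,-1],[0.16,-0.57,0,0,0,0.07,-1]]
```

Request:
move_arm --plan '[[[0.06, -0.14, -0.3, 0, 0, 0, -1], [0.07, -0.14, -0.6, 0, 0, 0, -1], [0.06, -0.14, -0.75, 0, 0, 0, -1], [0.07, -0.14, -0.75, 0, 0, 0, -1], [0.06, -0.14, -0.75, 0, 0, 0, -1], [0.07, -0.14, -0.75, 0, 0, 0, -1], [0.06, -0.14, -0.75, 0, 0, 0, -1], [0.07, -0.14, -0.75, 0, 0, 0, -1], [0.06, -0.14, -0.75, 0, 0, 0, -1], [0.07, -0.14, -0.75, 0, 0, 0, -1]]]'

```text
clock: 8.4
position: [0.5381, -0.3178, 0.1618]
tool_rot: [-3.142, 0.0, 0.098]
force: [0.4, -0.7, -4.2]
grip_width: 0.0088
finger_force: 54.2
```

Request:
move_arm --plan '[[[0.22, -0.55, 0, 0, 0, 0.06, -1], [0.22, -0.55, 0, 0, 0, 0.06, -1], [0.22, -0.55, 0, 0, 0, 0.06, -1], [0.22, -0.55, 0, 0, 0, 0.07, -1], [0.22, -0.55, 0, 0, 0, 0.06, -1], [0.22, -0.55, 0, 0, 0, 0.06, -1], [0.22, -0.55, 0, 0, 0, 0.06, -1], [0.22, -0.55, 0, 0, 0, 0.07, -1], [0.21, -0.55, 0, 0, 0, 0.06, -1], [0.21, -0.55, 0, 0, 0, 0.06, -1]]]'

```text
clock: 9.4
position: [0.5744, -0.2044, 0.1605]
tool_rot: [-3.142, -0.0, 0.032]
force: [-0.8, -0.4, -4.1]
grip_width: 0.0088
finger_force: 54.3
```

Request:
move_arm --plan '[[[0.18, -0.56, 0, 0, 0, 0.06, -1], [0.18, -0.56, 0, 0, 0, 0.06, -1], [0.18, -0.56, 0, 0, 0, 0.06, -1], [0.18, -0.56, 0, 0, 0, 0.07, -1], [0.18, -0.56, 0, 0, 0, 0.06, -1], [0.18, -0.56, 0, 0, 0, 0.06, -1], [0.18, -0.56, 0, 0, 0, 0.06, -1], [0.18, -0.56, 0, 0, 0, 0.07, -1], [0.17, -0.56, 0, 0, 0, 0.06, -1], [0.17, -0.56, 0, 0, 0, 0.06, -1]]]'

```text
clock: 10.4
position: [0.6095, -0.0923, 0.1605]
tool_rot: [-3.142, 0.0, -0.033]
force: [0.5, -0.1, -4.5]
grip_width: 0.0087
finger_force: 54.3
```

```bash
python3 - <<'E'
from h import *
s=observe();print(s['force'],s['finger_force'])
q=plan(10,(.6096,-.0912,.104),down(-.034),-1)
E
```

```text
[ 0.45207171 -0.05876337 -4.49160285] 54.277074337005615
[[0,-0.01,0.28,0,0,0,-1],[0,0,0.28,0,0,0,-1],[0,-0.01,0.29,0,0,0,-1],[0,0,0.28,0,0,0.01,-1],[0,-0.01,0.28,0,0,0,-1],[0,0,0.28,0,0,0,-1],[0,-0.01,0.29,0,0,0,-1],[0,0,0.28,0,0,0,-1],[0,-0.01,0.28,0,0,0,-1],[0,0,0.28,0,0,0,-1]]
```

Request:
move_arm --plan '[[[0, 0, 0.35, 0, 0, 0, -1], [0, 0, 0.4, 0, 0, 0, -1], [0, 0, 0.4, 0, 0, 0, -1], [0, 0, 0.4, 0, 0, 0, -1], [0, 0, 0.35, 0, 0, 0, -1], [0, 0, 0.35, 0, 0, 0, -1], [0, 0, 0.25, 0, 0, 0, -1], [0, 0, 0.2, 0, 0, 0, -1], [0, 0, 0.15, 0, 0, 0, -1], [0, 0, 0.1, 0, 0, 0, -1]]]'

```text
clock: 11.4
position: [0.6093, -0.0932, 0.1013]
tool_rot: [-3.142, -0.0, -0.032]
force: [-0.2, -0.2, -3.9]
grip_width: 0.0085
finger_force: 54.2
```

Request:
move_arm --plan '[[[0, 0, 0.05, 0, 0, 0, -1], [0, 0, 0.05, 0, 0, 0, -1], [0, 0, 0.05, 0, 0, 0, -1], [0, 0, 0.05, 0, 0, 0, -1], [0, 0, 0.05, 0, 0, 0, -1], [0, 0, 0.05, 0, 0, 0, -1], [0, 0, 0, 0, 0, 0, -1], [0, 0, 0, 0, 0, 0, -1], [0, 0, 0, 0, 0, 0, -1], [0, 0, 0, 0, 0, 0, -1]]]'

```text
clock: 12.4
position: [0.6093, -0.0933, 0.0956]
tool_rot: [3.142, -0.0, -0.032]
force: [-0.9, -0.3, -1.3]
grip_width: 0.0085
finger_force: 54.5
```

Request:
move_arm --plan '[[[0, 0, 0.05, 0, 0, 0, -1], [0, 0, 0, 0, 0, 0, -1], [0, 0, 0, 0, 0, 0, -0.3], [0, 0, 0, 0, 0, 0, -0.3], [0, 0, 0, 0, 0, 0, -0.3], [0, 0, 0, 0, 0, 0, -0.3], [0, 0, 0, 0, 0, 0, -0.3], [0, 0, 0, 0, 0, 0, -0.3], [0, 0, -0.2, 0, 0, 0, -0.3], [0, 0, -0.4, 0, 0, 0, -0.3]]]'

```text
clock: 13.4
position: [0.609, -0.0932, 0.1066]
tool_rot: [-3.142, 0.001, -0.032]
force: [0.3, -0.1, -0.3]
grip_width: 0.03
finger_force: 0.0
```

Request:
move_arm --plan '[[[0, 0, -0.8, 0, 0, 0, -0.3], [0, 0, -1, 0, 0, 0, -0.3], [0, 0, -1, 0, 0, 0, -0.3], [0, 0, -1, 0, 0, 0, -0.3], [0, 0, -1, 0, 0, 0, -0.3], [0, 0, -1, 0, 0, 0, -0.3], [0, 0, -1, 0, 0, 0, -0.3], [-0.7, 0, -0.7, 0, 0, 0, -0.3], [-0.7, 0, -0.7, 0, 0, 0, -0.3], [-0.7, 0, -0.7, 0, 0, 0, -0.3]]]'

```text
clock: 14.4
position: [0.5666, -0.0918, 0.2858]
tool_rot: [-3.142, -0.001, -0.032]
force: [1.2, -0.6, -0.4]
grip_width: 0.0298
finger_force: 0.0
```

```bash
python3 - <<'E'
from h import *
s=observe();print(s['position'],s['force'])
c=cam('top');keep(c,'t4.npz');w=cam('wrist');keep(w,'w4.npz')
a=cv2.resize(c['img'][90:230,215:395],(720,560),interpolation=2)
a=np.hstack([a[:480,:400],cv2.resize(w['img'],(400,250))[[*range(250)]+[0]*230]]) if 0 else cv2.resize(a,(450,350))
b=np.zeros((350,350,3),np.uint8);b[:219]=cv2.resize(w['img'],(350,219))
cv2.imwrite('pics/m4.png',np.hstack([a,b])[:,:,::-1])
E
```

```text
[ 0.5666489  -0.09183362  0.2857839 ] [ 1.15853837 -0.60623741 -0.43161271]
```

View pics/m4.png

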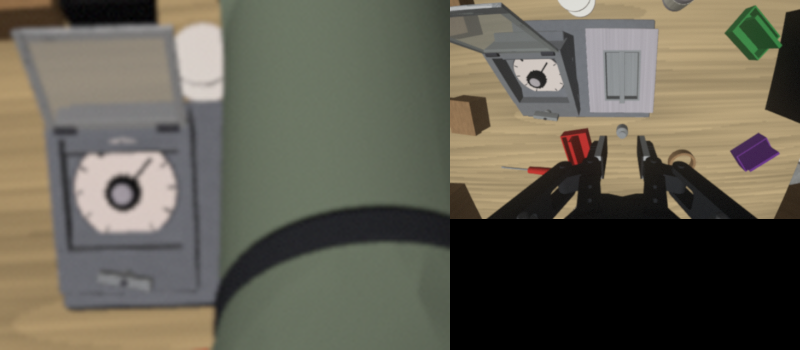

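The tray stands in the middle of the platform, and the pointer has swung clockwise by about 0.6 rad. Next I'll triangulate the console roughly from the first pictures and move to a console-aligned viewing pose.

```bash
cat >> h.py <<'E'
def tri(L):
    A=np.zeros((3,3));b=np.zeros(3)
    for c,u,v in L:
        d=ray(c,u,v);d/=np.linalg.norm(d);M=np.eye(3)-np.outer(d,d);A+=M;b+=M@c['p']
    X=np.linalg.solve(A,b);return X,[np.subtract(proj(c,X),(u,v)).round(1) for c,u,v in L]
def Rcon(psi): return R.from_euler('z',psi).as_matrix()@R.from_euler('y',-.5).as_matrix()
def tool(Rc,a):
    "tool pointing into console, tool x at angle a from console x (anticlockwise from above)"
    return Rc@R.from_euler('z',a).as_matrix()@np.diag([1,-1,-1.])
E
python3 - <<'E'
from h import *
np.set_printoptions(precision=4,suppress=True)
t,s,w=load('top.npz'),load('scene.npz'),load('w4.npz')
ww=lambda u,v:(w,(u-450)*640/350,v*640/350)
k,e=tri([(t,*cp(169,267)),(s,398/1.25,336/1.25)]);print('knob',k,e)
k3,e=tri([(t,*cp(169,267)),(s,398/1.25,336/1.25),ww(537,79)]);print('knob3',k3,e)
print('tb',tri([(t,*cp(172,389)),(s,438/1.25,321/1.25)]))
Rc=Rcon(-.034); O=k-Rc[:,2]*.031;print('O',O)
for n,P in dict(tb=(-.092,0,.059),hingeL=(.072,.075,.034),hingeR=(.072,-.075,.034),mnl=(-.062,.062,.034),mnr=(-.062,-.062,.034),mfl=(.062,.062,.034),mfr=(.062,-.062,.034),pl=(-.112,.076,.034),pr=(-.112,-.076,.034)).items():
    q=np.array(proj(t,O+Rc@P));print(n,(q-[215,90])*3.45, np.array(proj(s,O+Rc@P))*1.25)
print(observe()['qpos'])
q=plan(20,O+Rc@[0,-.02,.2],tool(Rc,np.pi/2),-.3)
E
```

```text
knob [0.6044 0.101  0.1079] [array([-0.,  0.]), array([-0., -0.])]
knob3 [0.6059 0.1003 0.1043] [array([ 0.4, -0.1]), array([-0.7,  0.6]), array([-0.6,  2. ])]
tb (array([0.5106, 0.1067, 0.0787]), [array([-0.4,  0.3]), array([-0.5, -0.1])])
O [0.6193 0.1004 0.0807]
tb [170.7927 386.5562] [437.1707 317.8764]
hingeL [ 64.8085 178.7289] [390.1572 377.4735]
hingeR [256.7941 172.7278] [351.1967 312.5342]
mnl [ 96.0959 344.4436] [437.6527 352.9161]
mnr [249.2759 339.9034] [405.5219 304.4568]
mfl [ 82.5066 191.0021] [390.7019 370.0163]
mfr [240.8127 186.0746] [358.4871 316.7665]
pl [ 84.4287 404.0099] [458.3681 352.2699]
pr [269.6836 398.6177] [419.1551 294.9645]
[ 0.0877  0.3566 -0.0406  1.6259  0.0157  1.1561 -1.56  ]
[[-0.12,-0.44,0.08,-0.19,0.19,-0.73,-0.3],[-0.1,-0.44,0.06,-0.18,0.18,-0.73,-0.3],[-0.06,-0.45,0.06,-0.19,0.19,-0.74,-0.3],[-0.02,-0.46,0.05,-0.18,0.18,-0.73,-0.3],[0.01,-0.46,0.03,-0.19,0.19,-0.73,-0.3],[0.04,-0.46,0.03,-0.19,0.19,-0.73,-0.3],[0.08,-0.45,0.02,-0.18,0.18,-0.74,-0.3],[0.11,-0.44,0.02,-0.19,0.19,-0.73,-0.3],[0.15,-0.44,0.01,-0.18,0.18,-0.73,-0.3],[0.17,-0.42,0,-0.19,0.19,-0.73,-0.3]]
[[0.22,-0.41,0,-0.18,0.19,-0.74,-0.3],[0.24,-0.4,-0.01,-0.19,0.18,-0.73,-0.3],[0.27,-0.37,0,-0.19,0.19,-0.73,-0.3],[0.3,-0.35,-0.01,-0.18,0.18,-0.73,-0.3],[0.32,-0.32,-0.01,-0.19,0.19,-0.74,-0.3],[0.35,-0.3,-0.01,-0.18,0.18,-0.73,-0.3],[0.37,-0.27,-0.01,-0.19,0.19,-0.73,-0.3],[0.39,-0.25,0,-0.19,0.19,-0.73,-0.3],[0.41,-0.21,-0.01,-0.18,0.18,-0.74,-0.3],[0.42,-0.18,0.01,-0.19,0.19,-0.73,-0.3]]
```

Request:
move_arm --plan '[[[-0.12, -0.44, 0.08, -0.19, 0.19, -0.73, 0.25], [-0.1, -0.44, 0.06, -0.18, 0.18, -0.73, 0.25], [-0.06, -0.45, 0.06, -0.19, 0.19, -0.74, 0.25], [-0.02, -0.46, 0.05, -0.18, 0.18, -0.73, 0.25], [0.01, -0.46, 0.03, -0.19, 0.19, -0.73, 0.25], [0.04, -0.46, 0.03, -0.19, 0.19, -0.73, 0.25], [0.08, -0.45, 0.02, -0.18, 0.18, -0.74, 0.25], [0.11, -0.44, 0.02, -0.19, 0.19, -0.73, 0.25], [0.15, -0.44, 0.01, -0.18, 0.18, -0.73, 0.25], [0.17, -0.42, 0, -0.19, 0.19, -0.73, 0.25]]]'

```text
clock: 15.5
position: [0.5453, -0.0035, 0.269]
tool_rot: [2.892, -0.104, 0.756]
force: [0.6, -0.6, -0.0]
grip_width: 0.0533
finger_force: 0.0
```

Request:
move_arm --plan '[[[0.22, -0.41, 0, -0.18, 0.19, -0.74, 0.25], [0.24, -0.4, -0.01, -0.19, 0.18, -0.73, 0.25], [0.27, -0.37, 0, -0.19, 0.19, -0.73, 0.25], [0.3, -0.35, -0.01, -0.18, 0.18, -0.73, 0.25], [0.32, -0.32, -0.01, -0.19, 0.19, -0.74, 0.25], [0.35, -0.3, -0.01, -0.18, 0.18, -0.73, 0.25], [0.37, -0.27, -0.01, -0.19, 0.19, -0.73, 0.25], [0.39, -0.25, 0, -0.19, 0.19, -0.73, 0.25], [0.41, -0.21, -0.01, -0.18, 0.18, -0.74, 0.25], [0.42, -0.18, 0.01, -0.19, 0.19, -0.73, 0.25]]]'

```text
clock: 16.5
position: [0.5231, 0.0846, 0.2537]
tool_rot: [2.644, 0.0, 1.541]
force: [0.0, 0.7, 0.4]
grip_width: 0.0536
finger_force: 0.0
```

```bash
cat >> h.py <<'E'
O=np.array([.6193,.1004,.0807]);RC=Rcon(-.034)
def rect(c,x0=-.13,x1=.09,h=.09,z=.004,k=2500):
    "console-plane view at height z: rows = x down from x1, columns = y from +h (left) to -h; k px per m"
    xs=np.arange(x1,x0,-1/k);ys=np.arange(h,-h,-1/k)
    m=np.array([[proj(c,O+RC@np.array([x,y,z])) for y in ys] for x in xs],np.float32)
    return cv2.remap(c['img'],m[:,:,0],m[:,:,1],cv2.INTER_CUBIC)
E
python3 - <<'E'
from h import *
s=observe();print(s['position'],s['tool_rot'],s['qpos'])
w=cam('wrist');keep(w,'w5.npz')
a=rect(w);t=load('t4.npz');b=rect(t)
print(a.shape,[proj(w,O+RC@np.array(p)) for p in [(0,0,.031),(.05,0,.004),(-.092,0,.059)]])
m=np.hstack([cv2.resize(a,(440,538)),cv2.resize(b,(360,440))[[*range(440)]+[0]*98]])
cv2.imwrite('pics/m5.png',m[:,:,::-1])
E
```

```text
[0.52307393 0.08460096 0.25374148] [2.64363323e+00 1.29658183e-04 1.54075243e+00] [-0.11888256  0.09055064 -0.31354376  2.20158971  0.56199484  0.46113287
 -0.91258968]
(550, 450, 3) [(np.float64(314.7580292647801), np.float64(159.57328072690126)), (np.float64(354.16102387444414), np.float64(155.76126385831995)), (np.float64(230.70424411642676), np.float64(164.25848425038714))]
```

View pics/m5.png

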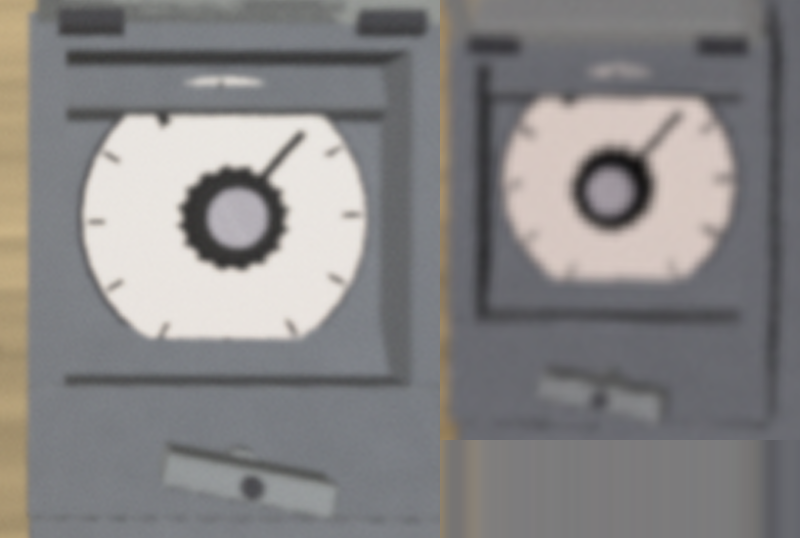

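The rectified wrist view (2444 px/m, console x up, centre near (224.5,218)) shows the pointer tip at (301,135), which is −42°. The wide zero mark is at (162,119), about +31°. The turnbutton sits at (250,488), turned about −13°. So the card needs roughly −74°, clockwise. First I'll work out the true fingertip depth from the earlier pad gap.

```bash
python3 - <<'E'
from h import *
np.set_printoptions(precision=4,suppress=True)
T=np.array(grab_frame('wrist')['tool_from_camera']);print(T)
for nm,pts,gap in [('w2',[(118/2+220,237/2+130),(262/2+220,237/2+130)],.0388),('w2 upper',[(97/2+220,392/2+130),(275/2+220,392/2+130)],.0388)]:
    c=load('w2.npz'); r=[c['R'].T@ray(c,*p) for p in pts]
    dep=gap/np.linalg.norm(r[0]-r[1])
    print(nm,dep,[T[:3,:3]@(x*dep)+T[:3,3] for x in r])
w=load('w5.npz');cc=RC.T@(w['p']-O);print('cam in console',cc)
k=2444
def pt(u,v,z):
    p=np.array([.09-v/k,.09-u/k,.004]);d=p-cc;return p+d*(z-.004)/d[2]
for n,u,v,z in [('tip',301,135,.007),('ptr base',265,177,.007),('zero',162,119,.004),('l',97,221,.004),('r',351,214,.004),('cardL',82,218,.004),('cardR',367,218,.004),('knobtop',238,218,.031),('tbpin',251,488,.059),('tbA',164,466,.059),('tbB',335,500,.059)]: print(n,pt(u,v,z)*1e3)
E
```

```text
[[-0.0004 -0.9453 -0.3262  0.0843]
 [ 1.     -0.0005  0.      0.0008]
 [-0.0002 -0.3262  0.9453 -0.1761]
 [ 0.      0.      0.      1.    ]]
w2 0.15751163289723907 [array([ 0.0091, -0.0182, -0.0354]), array([ 0.0091,  0.0206, -0.0354])]
w2 upper 0.1263386013000258 [array([-0.0081, -0.0192, -0.0743]), array([-0.0081,  0.0196, -0.0743])]
cam in console [-0.0001  0.0649  0.3739]
tip [ 34.4802 -32.3636   7.    ]
ptr base [ 17.4347 -17.7531   7.    ]
zero [41.3093 23.7152  4.    ]
l [-0.4255 50.311   4.    ]
r [  2.4386 -53.617    4.    ]
cardL [ 0.802  56.4484  4.    ]
cardR [  0.802  -60.1637   4.    ]
knobtop [ 0.7386 -2.1066 31.    ]
tbpin [-93.377   -1.1649  59.    ]
tbA [-85.7137  29.1401  59.    ]
tbB [-97.557  -30.4248  59.    ]
```

```bash
cat >> h.py <<'E'
O=O+RC@np.array([.0008,-.002,0])
E
python3 - <<'E'
from h import *
q=plan(10,O+RC@[0,0,.05],tool(RC,np.radians(135)),.25)
q=plan(10,O+RC@[0,0,-.018],tool(RC,np.radians(135)),.25,start=q)
E
```

```text
[[0.09,0.01,0.74,0,0,-0.75,0.25],[0.08,0.03,0.74,0,0,-0.74,0.25],[0.08,0.02,0.74,-0.01,-0.01,-0.75,0.25],[0.08,0.04,0.73,0,0,-0.75,0.25],[0.08,0.04,0.74,0,0,-0.75,0.25],[0.07,0.04,0.74,0,0,-0.74,0.25],[0.07,0.05,0.74,-0.01,-0.01,-0.75,0.25],[0.07,0.06,0.74,0,0,-0.75,0.25],[0.06,0.06,0.73,0,0,-0.75,0.25],[0.06,0.06,0.74,0,0,-0.74,0.25]]
[[0,0,0.34,0,0,0,0.25],[0,0,0.34,0,0,0,0.25],[0,0,0.34,0,0,0,0.25],[0,0,0.34,0,0,0,0.25],[0,0,0.34,0,0,0,0.25],[0,0,0.34,0,0,0,0.25],[0,0,0.34,0,0,0,0.25],[0,0,0.34,0,0,0,0.25],[0,0.01,0.34,0,0,0,0.25],[0,0,0.34,0,0,0,0.25]]
```

Request:
move_arm --plan '[[[0.08, 0.03, 0.74, 0, 0, -0.75, 0.25], [0.08, 0.03, 0.74, 0, 0, -0.75, 0.25], [0.08, 0.03, 0.74, 0, 0, -0.75, 0.25], [0.08, 0.04, 0.74, 0, 0, -0.75, 0.25], [0.07, 0.04, 0.74, 0, 0, -0.75, 0.25], [0.07, 0.04, 0.74, 0, 0, -0.75, 0.25], [0.07, 0.05, 0.74, 0, 0, -0.75, 0.25], [0.07, 0.06, 0.74, 0, 0, -0.75, 0.25], [0.06, 0.06, 0.74, 0, 0, -0.75, 0.25], [0.06, 0.06, 0.74, 0, 0, -0.75, 0.25]]]'

```text
clock: 17.6
position: [0.598, 0.0978, 0.1247]
tool_rot: [2.776, 0.345, 2.258]
force: [0.2, 0.8, 0.8]
grip_width: 0.0532
finger_force: 0.0
```

```bash
python3 - <<'E'
from h import *
np.set_printoptions(precision=4,suppress=True)
s=observe();print(RC.T@(s['position']-O),s['qpos'],s['grip_width'])
q=plan(10,O+RC@[0,0,-.012],tool(RC,np.radians(135)),.25)
E
```

```text
[ 0.0017 -0.0014  0.0488] [-0.2387  0.4277 -0.1695  2.1712  1.2747  0.2746 -0.8263] 0.05324489815417032
[[0.01,0,0.3,0,0,0,0.25],[0.01,0,0.31,0,0,0,0.25],[0.01,0,0.3,-0.01,0,0,0.25],[0.01,0,0.31,0,0,0,0.25],[0.01,0,0.3,0,-0.01,0,0.25],[0.01,0,0.3,0,0,0,0.25],[0.01,-0.01,0.31,-0.01,0,0,0.25],[0.02,0,0.3,0,0,0,0.25],[0.01,0,0.3,0,0,0.01,0.25],[0.01,0,0.31,0,0,0,0.25]]
```

Request:
move_arm --plan '[[[0.01, 0, 0.31, 0, 0, 0, 0.25], [0.01, 0, 0.31, 0, 0, 0, 0.25], [0.01, 0, 0.31, 0, 0, 0, 0.25], [0.01, 0, 0.31, 0, 0, 0, 0.25], [0.01, 0, 0.31, 0, 0, 0, 0.25], [0.01, 0, 0.31, 0, 0, 0, 0.25], [0.01, 0, 0.31, 0, 0, 0, 0.25], [0.01, 0, 0.31, 0, 0, 0, 0.25], [0.01, 0, 0.31, 0, 0, 0, 0.25], [0.01, 0, 0.31, 0, 0, 0, 0.25]]]'

```text
clock: 18.6
position: [0.6264, 0.0981, 0.0698]
tool_rot: [2.774, 0.344, 2.255]
force: [-0.8, -0.1, 0.6]
grip_width: 0.0535
finger_force: 0.0
```

Request:
move_arm --plan '[[[0, 0, 0.1, 0, 0, 0, 0.25], [0, 0, 0.1, 0, 0, 0, 0.25], [0, 0, 0, 0, 0, 0, -1], [0, 0, 0, 0, 0, 0, -1], [0, 0, 0, 0, 0, 0, -1], [0, 0, 0, 0, 0, 0, -1], [0, 0, 0, 0, 0, 0, -1], [0, 0, 0, 0, 0, 0, -1], [0, 0, 0, 0, 0, 0, -1], [0, 0, 0, 0, 0, 0, -1]]]' --grip_force 35

```text
clock: 19.6
position: [0.6275, 0.0988, 0.0668]
tool_rot: [2.774, 0.344, 2.258]
force: [1.0, 1.1, 5.9]
grip_width: 0.0369
finger_force: 35.6
```

```bash
python3 - <<'E'
from h import *
np.set_printoptions(precision=4,suppress=True)
s=observe();print(RC.T@(s['position']-O),s['qpos'],s['grip_width'],RC.T@s['force'],s['moment'])
w=cam('wrist');keep(w,'w6.npz')
E
```

```text
[-0.0002  0.0007 -0.0161] [-0.2283  0.5732 -0.1601  2.1305  1.6818  0.2639 -1.213 ] 0.03686093310556943 [3.6762 1.1006 4.7361] [ 0.0864 -0.2917  0.0108]
```

Request:
move_arm --plan '[[[0, 0, 0, 0, 0, 0.6, -1], [0, 0, 0, 0, 0, 0.6, -1], [0, 0, 0, 0, 0, 0.6, -1], [0, 0, 0, 0, 0, 0.6, -1], [0, 0, 0, 0, 0, 0.6, -1], [0, 0, 0, 0, 0, 0.6, -1], [0, 0, 0, 0, 0, 0.6, -1], [0, 0, 0, 0, 0, 0.6, -1], [0, 0, 0, 0, 0, 0.6, -1], [0, 0, 0, 0, 0, 0.6, -1]]]'

```text
clock: 20.65
position: [0.6271, 0.0986, 0.0666]
tool_rot: [2.649, 0.073, 1.673]
force: [-1.7, 0.3, 6.2]
grip_width: 0.0364
finger_force: 35.9
```

Request:
move_arm --plan '[[[0, 0, 0, 0, 0, 0.6, -1], [0, 0, 0, 0, 0, 0.6, -1], [0, 0, 0, 0, 0, 0.6, -1], [0, 0, 0, 0, 0, 0.6, -1], [0, 0, 0, 0, 0, 0.6, -1], [0, 0, 0, 0, 0, 0.6, -1], [0, 0, 0, 0, 0, 0.6, -1], [0, 0, 0, 0, 0, 0.6, -1], [0, 0, 0, 0, 0, 0.55, -1], [0, 0, 0, 0, 0, 0, -1]]]'

```text
clock: 21.65
position: [0.6267, 0.0986, 0.0663]
tool_rot: [2.68, -0.189, 1.176]
force: [-5.1, 0.1, 7.8]
grip_width: 0.0364
finger_force: 36.1
```

```bash
python3 - <<'E'
from h import *
np.set_printoptions(precision=4,suppress=True)
s=observe();Rt=RC.T@Rm(s['tool_rot']);print(RC.T@(s['position']-O),s['qpos'],s['grip_width'],RC.T@s['force'],'a',np.degrees(np.arctan2(Rt[1,0],Rt[0,0])))
E
```

```text
[-0.0012  0.0005 -0.0162] [-0.0621  0.5918 -0.377   2.123   1.6422  0.3771 -2.3227] 0.0364043455338793 [-0.7237 -0.0477  9.3158] a 66.78885212522913
```

Request:
move_arm --plan '[[[0, 0, 0, 0, 0, 0.35, -1], [0, 0, 0, 0, 0, 0.35, -1], [0, 0, 0, 0, 0, 0.25, -1], [0, 0, 0, 0, 0, 0, -1], [0, 0, 0, 0, 0, 0, 0.25], [0, 0, 0, 0, 0, 0, 0.25], [0, 0, 0, 0, 0, 0, 0.25], [0, 0, 0, 0, 0, 0, 0.25], [0, 0, -0.3, 0, 0, 0, 0.25], [0, 0, -0.6, 0, 0, 0, 0.25]]]'

```text
clock: 22.65
position: [0.6181, 0.0989, 0.082]
tool_rot: [2.699, -0.232, 1.087]
force: [0.0, 0.4, 1.8]
grip_width: 0.0533
finger_force: 0.0
```

Request:
move_arm --plan '[[[0, 0, -1, 0, 0, -0.5, 0.25], [0, 0, -1, 0, 0, -0.5, 0.25], [0, 0, -1, 0, 0, -0.5, 0.25], [0, 0, -1, 0, 0, -0.5, 0.25], [0, 0, -1, 0, 0, -0.5, 0.25], [0, 0, -1, 0, 0, -0.5, 0.25], [0, 0, -1, 0, 0, -0.5, 0.25], [0, 0, -1, 0, 0, -0.5, 0.25], [0, 0, -1, 0, 0, 0, 0.25], [0, 0, -0.5, 0, 0, 0, 0.25]]]'

```text
clock: 23.65
position: [0.5275, 0.1022, 0.251]
tool_rot: [2.644, -0.04, 1.464]
force: [0.3, 0.7, -0.2]
grip_width: 0.0534
finger_force: 0.0
```

```bash
python3 - <<'E'
from h import *
np.set_printoptions(precision=4,suppress=True)
w=cam('wrist');keep(w,'w7.npz');t=cam('top');keep(t,'t7.npz');print('cam',RC.T@(w['p']-O))
s=observe();Rt=RC.T@Rm(s['tool_rot']);print(RC.T@(s['position']-O),'a',np.degrees(np.arctan2(Rt[1,0],Rt[0,0])),s['qpos'])
a=rect(w); b=rect(t)
# polar profile: darkness vs angle at radii 40..52 mm
g0=rect(load('w5.npz'));k=2500;cx,cy=.09*k,.09*k
for nm,im in(('before',g0),('after',a)):
    g=cv2.cvtColor(im,cv2.COLOR_RGB2GRAY);print(nm)
    for r in (28,34,40,44,47,49):
        th=np.radians(np.arange(-180,180,1.));u=cx-r/1e3*k*np.sin(th);v=cy-r/1e3*k*np.cos(th)
        val=cv2.remap(g,u.astype(np.float32)[None],v.astype(np.float32)[None],1)[0]
        d=val<130;idx=np.flatnonzero(d);segs=np.split(idx,np.flatnonzero(np.diff(idx)>1)+1) if len(idx) else []
        print(r,[(int(x[0]-180),int(x[-1]-180)) for x in segs])
sc=cam('scene');keep(sc,'s7.npz')
m=np.hstack([cv2.resize(a,(440,538)),np.vstack([cv2.resize(b[:330],(360,264)),cv2.resize(sc['img'][150:350,220:420],(360,274),interpolation=2)])]);cv2.imwrite('pics/m6.png',m[:,:,::-1])
E
```

```text
cam [0.0083 0.0845 0.3696]
[0.0007 0.0005 0.1931] a 85.21568317397693 [ 0.1563  0.1392 -0.6609  2.1743  0.7012  0.5137 -1.158 ]
before
28 [(-44, -41)]
34 [(-43, -41)]
40 [(-43, -41)]
44 [(-43, -41), (-12, 12)]
47 [(-24, 23), (30, 33)]
49 [(-29, 33)]
after
28 [(-45, -41)]
34 [(-44, -41)]
40 [(-44, -41)]
44 [(-44, -41), (-13, 13)]
47 [(-44, -41), (-24, 24)]
49 [(-44, -41), (-28, 29)]
```

```bash
python3 - <<'E'
from h import *
np.set_printoptions(linewidth=250)
k=2500;cx=cy=.09*k
for nm in('w7','t7'):
    g=cv2.cvtColor(rect(load(nm+'.npz')),cv2.COLOR_RGB2GRAY)
    for r in (40,46,48,50,52,54):
        th=np.radians(np.arange(-56,-29,1.));u=cx-r/1e3*k*np.sin(th);v=cy-r/1e3*k*np.cos(th)
        print(nm,r,cv2.remap(g,u.astype(np.float32)[None],v.astype(np.float32)[None],1)[0])
    th=np.radians(np.arange(-180,180,1.));r=52;u=cx-r/1e3*k*np.sin(th);v=cy-r/1e3*k*np.cos(th)
    val=cv2.remap(g,u.astype(np.float32)[None],v.astype(np.float32)[None],1)[0]
    print([int(i-180) for i in range(2,358) if val[i]<185 and val[i]==val[i-2:i+3].min() and abs(np.cos(th[i]))<.75])
E
```

```text
w7 40 [229 229 231 231 230 230 228 227 220 207 185 150 118 101 103 124 157 187 209 223 227 230 230 230 230 230 230]
w7 46 [229 229 230 230 230 230 230 230 226 214 189 152 116  85  78 102 135 173 204 221 228 229 230 230 229 229 226]
w7 48 [229 229 229 230 229 229 229 229 226 215 190 155 116  82  74  96 130 174 204 222 226 228 226 221 215 205 188]
w7 50 [229 230 230 230 229 228 228 229 227 219 199 165 126  88  76  95 134 176 202 216 215 204 186 167 147 126 113]
w7 52 [230 230 230 230 229 230 230 230 229 223 204 168 126  88  76  94 131 162 179 174 157 134 117 105  99 102 108]
w7 54 [229 229 230 230 230 229 229 229 228 222 202 166 122  83  66  75  97 110 115 111 104 102 106 110 113 117 121]
[-132, -102, -72, -42, 48, 78, 108, 138]
t7 40 [202 202 203 203 203 203 201 199 195 188 178 168 156 144 134 128 127 131 140 150 161 173 184 193 198 200 202]
t7 46 [203 203 203 203 203 202 201 199 195 187 175 161 144 128 116 111 113 122 135 149 160 167 172 173 168 162 156]
t7 48 [202 203 204 204 204 203 202 201 197 189 177 162 144 127 112 101 102 110 121 133 143 146 145 142 138 130 123]
t7 50 [197 199 198 198 199 201 201 198 193 185 175 160 139 120 104  94  89  92  99 105 111 116 115 111 108 105 102]
t7 52 [178 179 182 187 189 186 184 185 183 174 160 146 129 110  93  80  75  75  79  86  91  95  98  98  97  95  94]
t7 54 [145 148 152 153 155 160 161 156 149 144 137 124 109  96  84  76  73  76  80  84  89  93  95  97  98  99 100]
[-135, -104, -93, -92, -91, -82, -73, -58, -57, -56, 51, 86, 87, 90, 91, 110, 111, 112, 113, 121]
```

View pics/m6.png

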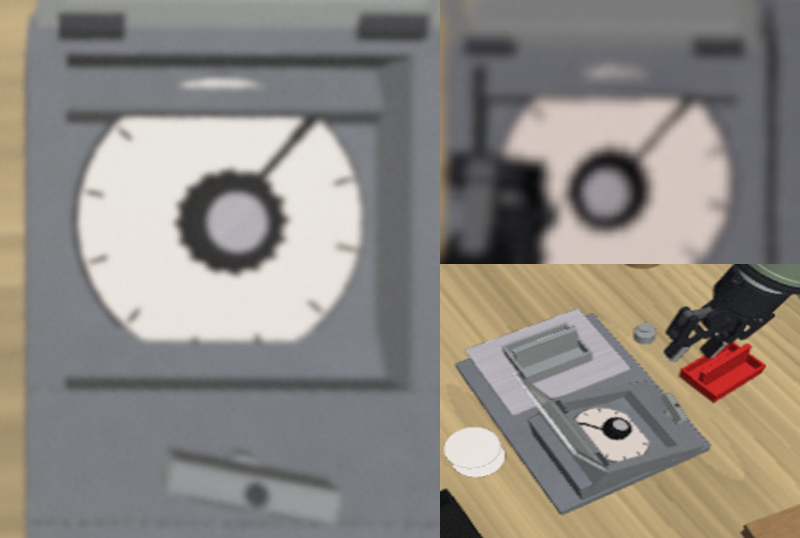

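Pointer and zero mark now coincide, at −43° against −42°. Next I'll work out the cover's angle from the earlier pictures.

```bash
python3 - <<'E'
from h import *
np.set_printoptions(precision=4,suppress=True)
t,s=load('top.npz'),load('scene.npz')
for th in (1.9,2.0,2.1,2.2,2.3,2.4):
    L=[]
    for y in(.075,-.075):
        P=O+RC@np.array([.072-.148*np.cos(th),y,.034+.148*np.sin(th)]);L+=[P]
    print(th,L[0],[((np.array(proj(t,P))-[215,90])*3.45).round(0) for P in L],[(np.array(proj(s,P))*1.25).round(0) for P in L])
st=observe();print(st['position'],st['tool_rot'])
E
```

```text
1.9 [0.6442 0.1726 0.2913] [array([ 14., 131.]), array([240., 124.])] [array([403., 340.]), array([358., 269.])]
2.0 [0.6589 0.1721 0.2931] [array([ 14., 110.]), array([239., 102.])] [array([395., 344.]), array([350., 272.])]
2.1 [0.6737 0.1716 0.2934] [array([14., 89.]), array([239.,  81.])] [array([387., 349.]), array([343., 276.])]
2.2 [0.6884 0.1711 0.2922] [array([16., 69.]), array([239.,  62.])] [array([379., 353.]), array([335., 280.])]
2.3 [0.7029 0.1706 0.2896] [array([18., 51.]), array([240.,  44.])] [array([371., 358.]), array([327., 285.])]
2.4 [0.7172 0.1701 0.2855] [array([20., 35.]), array([240.,  28.])] [array([363., 364.]), array([320., 290.])]
[0.5281 0.1018 0.2499] [ 2.6446 -0.0404  1.4635]
```

```bash
python3 - <<'E'
from h import *
D=down(1.54)
q=plan(10,(.60,.098,.325),D,-1)
q=plan(10,(.765,.098,.325),D,-1,start=q)
q=plan(10,(.765,.098,.215),D,-1,start=q)
E
```

```text
[[0.03,0.49,-0.16,0.48,-0.02,-0.08,-1],[0.04,0.49,-0.18,0.47,-0.02,-0.08,-1],[0.02,0.48,-0.21,0.48,-0.02,-0.08,-1],[0.02,0.46,-0.23,0.47,-0.02,-0.08,-1],[0.02,0.46,-0.25,0.48,-0.02,-0.09,-1],[0.01,0.44,-0.27,0.47,-0.02,-0.08,-1],[0.01,0.43,-0.3,0.48,-0.02,-0.08,-1],[0.01,0.41,-0.32,0.48,-0.02,-0.08,-1],[0,0.39,-0.33,0.47,-0.02,-0.08,-1],[-0.01,0.38,-0.36,0.48,-0.02,-0.08,-1]]
[[0.03,0.82,0,0,0,0,-1],[0.02,0.83,0,0,0,0,-1],[0.03,0.82,0,0,0,0,-1],[0.02,0.83,0,0,0,0,-1],[0.03,0.82,0,0,0,0,-1],[0.02,0.83,0,0,0,0,-1],[0.03,0.82,0,0,0,0,-1],[0.03,0.83,0,0,0,0,-1],[0.02,0.82,0,0,0,0,-1],[0.03,0.83,0,0,0,0,-1]]
[[0,0,0.55,0,0,0,-1],[0,0,0.55,0,0,0,-1],[0,0,0.55,0,0,0,-1],[0,0,0.55,0,0,0,-1],[0,0,0.55,0,0,0,-1],[0,0,0.55,0,0,0,-1],[0,0,0.55,0,0,0,-1],[0,0,0.55,0,0,0,-1],[0,0,0.55,0,0,0,-1],[0,0,0.55,0,0,0,-1]]
```

Request:
move_arm --plan '[[[0.02, 0.49, -0.16, 0.48, -0.02, -0.08, -1], [0.02, 0.49, -0.18, 0.47, -0.02, -0.08, -1], [0.02, 0.48, -0.21, 0.48, -0.02, -0.08, -1], [0.02, 0.46, -0.23, 0.47, -0.02, -0.08, -1], [0.02, 0.46, -0.25, 0.48, -0.02, -0.08, -1], [0.02, 0.44, -0.27, 0.47, -0.02, -0.08, -1], [0.01, 0.43, -0.3, 0.48, -0.02, -0.08, -1], [0.01, 0.41, -0.32, 0.48, -0.02, -0.08, -1], [0, 0.39, -0.33, 0.47, -0.02, -0.08, -1], [0, 0.38, -0.36, 0.48, -0.02, -0.08, -1]]]'

```text
clock: 24.8
position: [0.6004, 0.0974, 0.3233]
tool_rot: [-3.137, 0.001, 1.539]
force: [-0.3, 0.3, 0.2]
grip_width: 0.0001
finger_force: 0.0
```

Request:
move_arm --plan '[[[0.03, 0.82, 0, 0, 0, 0, -1], [0.02, 0.83, 0, 0, 0, 0, -1], [0.03, 0.82, 0, 0, 0, 0, -1], [0.02, 0.83, 0, 0, 0, 0, -1], [0.03, 0.82, 0, 0, 0, 0, -1], [0.02, 0.83, 0, 0, 0, 0, -1], [0.03, 0.82, 0, 0, 0, 0, -1], [0.03, 0.83, 0, 0, 0, 0, -1], [0.02, 0.82, 0, 0, 0, 0, -1], [0.03, 0.83, 0, 0, 0, 0, -1]]]'

```text
clock: 25.8
position: [0.7658, 0.0976, 0.3221]
tool_rot: [-3.138, 0.002, 1.538]
force: [-0.1, 0.1, -0.4]
grip_width: -0.0003
finger_force: 0.0
```

Request:
move_arm --plan '[[[0, 0, 0.55, 0, 0, 0, -1], [0, 0, 0.55, 0, 0, 0, -1], [0, 0, 0.55, 0, 0, 0, -1], [0, 0, 0.55, 0, 0, 0, -1], [0, 0, 0.55, 0, 0, 0, -1], [0, 0, 0.55, 0, 0, 0, -1], [0, 0, 0.55, 0, 0, 0, -1], [0, 0, 0.55, 0, 0, 0, -1], [0, 0, 0.55, 0, 0, 0, -1], [0, 0, 0.55, 0, 0, 0, -1]]]'

```text
clock: 26.8
position: [0.7649, 0.0979, 0.213]
tool_rot: [-3.14, 0.0, 1.539]
force: [0.7, 0.3, -0.2]
grip_width: 0.0005
finger_force: 0.0
```

Request:
move_arm --plan '[[[0, -0.6, 0, 0, 0, 0, -1], [0, -0.6, 0, 0, 0, 0, -1], [0, -0.5, 0, 0, 0, 0, -1], [0, -0.5, 0, 0, 0, 0, -1], [0, -0.5, 0, 0, 0, 0, -1], [0, -0.5, 0, 0, 0, 0, -1], [0, -0.5, 0, 0, 0, 0, -1], [0, -0.5, 0, 0, 0, 0, -1], [0, -0.5, 0, 0, 0, 0, -1], [0, -0.5, 0, 0, 0, 0, -1]]]'

```text
clock: 27.8
position: [0.6605, 0.1011, 0.2137]
tool_rot: [-3.14, 0.0, 1.539]
force: [0.1, 0.3, -0.3]
grip_width: -0.0003
finger_force: 0.0
```

Request:
move_arm --plan '[[[0, -0.5, 0, 0, 0, 0, -1], [0, -0.5, 0, 0, 0, 0, -1], [0, -0.5, 0, 0, 0, 0, -1], [0, -0.5, 0, 0, 0, 0, -1], [0, -0.5, 0, 0, 0, 0, -1], [0, -0.5, 0, 0, 0, 0, -1], [0, -0.4, 0, 0, 0, 0, -1], [0, -0.4, 0, 0, 0, 0, -1], [0, -0.3, 0, 0, 0, 0, -1], [0, 0, 0, 0, 0, 0, -1]]]'

```text
clock: 28.8
position: [0.5785, 0.1038, 0.2144]
tool_rot: [-3.14, 0.0, 1.539]
force: [0.2, -0.4, 0.3]
grip_width: 0.0004
finger_force: 0.0
```

```bash
python3 - <<'E'
from h import *
np.set_printoptions(precision=3,suppress=True)
s=observe();print(s['position'],s['force'],s['moment'])
t=cam('scene');keep(t,'s8.npz');a=load('s7.npz')
d=cv2.absdiff(cv2.cvtColor(t['img'],7),cv2.cvtColor(a['img'],7))
b=cv2.cvtColor(t['img'],7)
for th in (0,.5,1,1.3,1.6,1.9,2.1,2.34):
    P=[O+RC@np.array([.072-.148*np.cos(th),y,.034+.148*np.sin(th)]) for y in (.075,-.075)]
    u0,u1=[np.array(proj(t,p)) for p in P]; ln=[u0+(u1-u0)*f for f in np.linspace(.05,.95,40)]
    print(th,u0.round(),u1.round(),np.mean([d[int(y),int(x)] for x,y in ln]).round(1))
E
```

```text
[0.578 0.104 0.214] [ 0.158 -0.389  0.303] [ 0.012 -0.016  0.012]
0 [356. 285.] [325. 238.] 58.0
0.5 [365. 270.] [332. 222.] 48.0
1 [362. 262.] [327. 212.] 56.4
1.3 [353. 262.] [317. 209.] 84.4
1.6 [340. 265.] [303. 210.] 71.4
1.9 [322. 272.] [286. 215.] 40.1
2.1 [310. 279.] [274. 221.] 31.7
2.34 [294. 288.] [260. 229.] 39.6
```

Request:
move_arm --plan '[[[0, -0.5, -0.5, 0, 0, 0, -1], [0, -0.7, -0.7, 0, 0, 0, -1], [0, -0.9, -0.4, 0, 0, 0, -1], [0, -0.9, -0.4, 0, 0, 0, -1], [0, -0.9, 0, 0, 0, 0, -1], [0, -0.9, 0, 0, 0, 0, -1], [0, -0.9, 0, 0, 0, 0, -1], [0, -0.9, 0, 0, 0, 0, -1], [0, -0.5, 0, 0, 0, 0, -1], [0, 0, 0, 0, 0, 0, -1]]]'

```text
clock: 29.85
position: [0.4365, 0.1083, 0.2551]
tool_rot: [-3.141, 0.001, 1.539]
force: [0.8, -1.2, 0.0]
grip_width: 0.0001
finger_force: 0.0
```

```bash
cat > cov.py <<'E'
from h import *
np.set_printoptions(precision=3,suppress=True)
s=observe();print(s['position'],s['clock'])
for nm,old in(('top','top.npz'),('scene','scene.npz')):
    c=cam(nm);keep(c,nm+'9.npz');b=c['img'].astype(int)
    ts=np.arange(0,2.45,.1);
    # strength of the steel rim's edge: gradient across the projected free edge
    g=cv2.GaussianBlur(cv2.cvtColor(c['img'],7),(0,0),.8).astype(float);gx=cv2.Sobel(g,6,1,0);gy=cv2.Sobel(g,6,0,1);L=[]
    for th in ts:
        P=[O+RC@np.array([.072-.148*np.cos(th),y,.034+.148*np.sin(th)]) for y in (.075,-.075)]
        a,e=[np.array(proj(c,p)) for p in P];n=np.array([-(e-a)[1],(e-a)[0]]);n/=np.linalg.norm(n)
        v=[]
        for f in np.linspace(.1,.9,50):
            x,y=(a+(e-a)*f).round().astype(int);v.append(gx[y,x]*n[0]+gy[y,x]*n[1])
        L.append(abs(np.mean(v)))
    print(nm,np.array(L).round(0))
    P=[O+RC@np.array([.072+.148*np.cos(.6),y,.034+.148*np.sin(.8)*f]) for y in(.04,0,-.04) for f in(.6,)]
    print([ (b[int(v),int(u)].tolist(), np.array(load(old)['img'])[int(v),int(u)].tolist()) for u,v in [proj(c,p) for p in P]])
E
python3 cov.py
```

```text
[0.437 0.108 0.255] 29.85
top [ 31.  37.  33.  31.  33.  29.  31.  44.  27.  29.  35.  13.   1.   9.
  25.  20.  59.  34.  33.  25.   9.   3.   3. 179.  17.]
[([51, 38, 25], [47, 34, 23]), ([7, 8, 9], [7, 7, 8]), ([8, 10, 10], [7, 7, 10])]
scene [113.  74.  12.  37.  78.  44.  21.  24.  27.  26.  23.  34.  88.  14.
  39.  29.   1.  11.   8.   2.   9.   6.  46.  21.   5.]
[([116, 119, 126], [113, 116, 122]), ([118, 120, 127], [112, 114, 122]), ([117, 121, 127], [113, 115, 123])]
```

```bash
python3 - <<'E'
from h import *
np.set_printoptions(precision=0,suppress=True,linewidth=200)
for nm,fs in (('top',('top','t7','top9')),('scene',('scene','s7','s8','scene9'))):
    for f in fs:
        c=load(f+'.npz')
        g=cv2.cvtColor(c['img'],7).astype(float)
        if nm=='top':
            # down the column through cover middle: world line along cover, topc u=132
            u=int(132/3.45+215); print(f,g[95:160:3,u])
        else:
            print(f,[g[int(y/1.25),int(x/1.25)] for x,y in [(345,310),(360,330),(370,345),(340,300),(400,340),(410,350),(410,330),(430,345),(420,310)]])
E
```

```text
top [  4.  13. 113. 108. 120. 121. 124. 123. 125. 127. 126. 124. 116. 111. 114. 106.  97.  96.  93. 156. 184. 185.]
t7 [  8.  14. 124. 117. 132. 132. 135. 135. 138. 138. 137. 134. 127. 122. 125. 116. 105. 104. 103. 182. 201. 202.]
top9 [  6.   9.  11. 101. 130. 132. 141. 143. 147. 151. 148. 141. 119. 102.  99.  93. 126. 161. 173. 197. 204. 205.]
scene [np.float64(134.0), np.float64(111.0), np.float64(118.0), np.float64(109.0), np.float64(23.0), np.float64(201.0), np.float64(120.0), np.float64(85.0), np.float64(113.0)]
s7 [np.float64(140.0), np.float64(115.0), np.float64(125.0), np.float64(114.0), np.float64(22.0), np.float64(209.0), np.float64(123.0), np.float64(90.0), np.float64(116.0)]
s8 [np.float64(178.0), np.float64(89.0), np.float64(90.0), np.float64(180.0), np.float64(170.0), np.float64(225.0), np.float64(201.0), np.float64(151.0), np.float64(197.0)]
scene9 [np.float64(176.0), np.float64(86.0), np.float64(90.0), np.float64(179.0), np.float64(161.0), np.float64(218.0), np.float64(192.0), np.float64(180.0), np.float64(126.0)]
```

The cover has gone from its open place. I'll move to hover over the turnbutton while it settles, then check the cover again.

```bash
python3 - <<'E'
from h import *
q=plan(10,O+RC@[-.093,.0005,.12],tool(RC,np.radians(79)),-.3)
E
```

```text
[[-0.02,0.22,0.56,-0.48,0.05,0.18,-0.3],[-0.01,0.19,0.58,-0.47,0.04,0.18,-0.3],[-0.02,0.16,0.58,-0.48,0.05,0.18,-0.3],[-0.01,0.13,0.59,-0.48,0.04,0.18,-0.3],[-0.02,0.1,0.6,-0.48,0.05,0.19,-0.3],[-0.01,0.07,0.6,-0.47,0.04,0.18,-0.3],[-0.02,0.04,0.6,-0.48,0.05,0.18,-0.3],[-0.02,0.02,0.61,-0.48,0.04,0.18,-0.3],[-0.02,-0.02,0.6,-0.47,0.05,0.18,-0.3],[-0.03,-0.05,0.61,-0.48,0.04,0.18,-0.3]]
```

Request:
move_arm --plan '[[[-0.02, 0.22, 0.56, -0.48, 0.05, 0.18, -0.3], [-0.02, 0.19, 0.58, -0.47, 0.04, 0.18, -0.3], [-0.02, 0.16, 0.58, -0.48, 0.05, 0.18, -0.3], [-0.02, 0.13, 0.59, -0.48, 0.04, 0.18, -0.3], [-0.02, 0.1, 0.6, -0.48, 0.05, 0.18, -0.3], [-0.02, 0.07, 0.6, -0.47, 0.04, 0.18, -0.3], [-0.02, 0.04, 0.6, -0.48, 0.05, 0.18, -0.3], [-0.02, 0.02, 0.61, -0.48, 0.04, 0.18, -0.3], [-0.02, -0.02, 0.6, -0.47, 0.05, 0.18, -0.3], [-0.02, -0.05, 0.61, -0.48, 0.04, 0.18, -0.3]]]'

```text
clock: 30.95
position: [0.479, 0.1015, 0.1489]
tool_rot: [2.68, -0.077, 1.375]
force: [1.4, -0.4, -0.2]
grip_width: 0.0299
finger_force: 0.0
```

```bash
python3 cov.py; python3 - <<'E'
from h import *
np.set_printoptions(precision=4,suppress=True,linewidth=200)
s=observe();print(RC.T@(s['position']-O),s['qpos'],s['tool_rot'])
w=cam('wrist');keep(w,'w10.npz')
# shut cover: profile up the slope at z=38 mm, y=+-50 (rim steel vs glass), rectified to outer face
g=cv2.cvtColor(rect(w,z=.038),7);k=2500
for y in(.04,-.04): print(y,g[::10,int((.09-y)*k)])
x=0.0; print('row x=-.02',g[int((.09+.02)*k),::10])
cv2.imwrite('pics/r10.png',rect(w,z=.038)[:,:,::-1])
E
```

```text
[0.479 0.102 0.149] 30.95
top [ 54.  85.  91.  90.  83.  60.  49.  71.  22.  12.  18.   7.   4.   5.
  18.  29.  62.  37.  22.  16.   9.   4.   4. 175.  17.]
[([49, 37, 24], [47, 34, 23]), ([6, 7, 6], [7, 7, 8]), ([5, 6, 8], [7, 7, 10])]
scene [112.  73.  13.  36.  77.  43.  20.  23.  26.  25.  22.  34.  86.  14.
  39.  29.   2.  10.   8.   3.   9.   6.  45.  20.   6.]
[([118, 121, 127], [113, 116, 122]), ([113, 118, 123], [112, 114, 122]), ([116, 118, 126], [113, 115, 123])]
[-0.0921 -0.0016  0.1269] [-0.1073  0.2519 -0.4584  2.3755  1.2332  0.3794 -1.8786] [ 2.6813 -0.0756  1.3761]
0.04 [ 29  32  32  51 140 142 144 172 170 171 171 196 195 196 188 213 225 223 226 225 226 226 225 226 226 226 225 225 226 227 226 227 224 201 224 198 196 197 192 145 146 147 122 120 119 122 120 119 122
 121 113 122 122 121 121]
-0.04 [ 98  98 121 211 145 148 144 172 172 173 171 195 196 196 190 180 195 199 197 196 199 217 222 224 226 225 225 209 204 195 197 197 197 197 198 197 197 198 196 149 148 148 122 120 117 117 120 119 117
 117 113 123 121 121 120]
row x=-.02 [162 164 164 122 149 146 178 192 223 213 221 226 226 227 227 227 227 227 219 177 168 166 170 173 217 226 226 226 226 227 226 226 225 195 197 188 188 188 191 181 149 147 133 155 175]
```

```bash
python3 - <<'E'
from h import *
c=load('scene9.npz');g=cv2.GaussianBlur(cv2.cvtColor(c['img'],7),(0,0),.7).astype(np.float32)
for th in np.arange(-.06,.16,.02):
    v=[]
    for y in np.r_[np.linspace(-.06,-.03,15),np.linspace(.03,.06,15)]:
        for s in(.0015,-.0015):
            P=O+RC@np.array([.072-(.148+s)*np.cos(th),y,.034+.004*np.cos(th)+.148*np.sin(th)]);u,w=proj(c,P)
            v.append(cv2.remap(g,np.float32([[u]]),np.float32([[w]]),1)[0,0]*np.sign(s))
    print(round(th,2),round(abs(sum(v))/30,1))
# turnbutton angle and tool rows
print()
q=plan(10,O+RC@[-.0925,.0003,.045],tool(RC,np.radians(79)),-.3)
q=plan(10,O+RC@[-.0925,.0003,.012],tool(RC,np.radians(79)),-.3,start=q)
E
```

```text
-0.06 4.2
-0.04 12.5
-0.02 13.4
0.0 7.2
0.02 3.8
0.04 6.3
0.06 9.0
0.08 7.5
0.1 3.9
0.12 1.1
0.14 0.3

[[0.01,0.01,0.41,-0.03,0.01,0.02,-0.3],[0.01,0.01,0.41,-0.03,0.01,0.01,-0.3],[0.02,0,0.42,-0.04,0.01,0.02,-0.3],[0.01,0.01,0.41,-0.03,0.01,0.01,-0.3],[0.01,0,0.41,-0.03,0.01,0.02,-0.3],[0.01,0,0.41,-0.03,0.01,0.01,-0.3],[0.01,0,0.41,-0.03,0.01,0.02,-0.3],[0.01,0,0.41,-0.04,0.01,0.01,-0.3],[0.01,0,0.42,-0.03,0.01,0.02,-0.3],[0.01,-0.01,0.41,-0.03,0.01,0.02,-0.3]]
[[0,0,0.16,0,0,0,-0.3],[0,0,0.17,0,0,0,-0.3],[0,0,0.16,0,0,0,-0.3],[0,0,0.17,0,0,0,-0.3],[0,0,0.16,0,0,0,-0.3],[0,0,0.17,0,0,0,-0.3],[0,0,0.16,0,0,0,-0.3],[0,0,0.17,0,0,0,-0.3],[0,0,0.16,0,0,0,-0.3],[0,0,0.17,0,0,0,-0.3]]
```

Everything is at rest and consistent with a shut cover. To be sure before locking, I'll press lightly on it near its edge with closed fingers and read the contact.

```bash
python3 - <<'E'
from h import *
q=plan(10,O+RC@[-.052,.0,.018],tool(RC,np.radians(79)),-1)
E
```

```text
[[0.05,0.21,0.54,-0.03,0.01,0.02,-1],[0.05,0.21,0.54,-0.03,0.01,0.01,-1],[0.04,0.21,0.54,-0.04,0.01,0.02,-1],[0.05,0.21,0.54,-0.03,0.01,0.01,-1],[0.05,0.21,0.55,-0.03,0.01,0.02,-1],[0.04,0.2,0.54,-0.03,0.01,0.01,-1],[0.05,0.2,0.54,-0.03,0.01,0.02,-1],[0.05,0.2,0.55,-0.04,0.01,0.01,-1],[0.04,0.2,0.54,-0.03,0.01,0.02,-1],[0.05,0.19,0.55,-0.03,0.01,0.02,-1]]
```

Request:
move_arm --plan '[[[0.05, 0.3, 0.5, -0.03, 0.01, 0.02, -1], [0.05, 0.3, 0.54, -0.03, 0.01, 0.01, -1], [0.05, 0.3, 0.54, -0.04, 0.01, 0.02, -1], [0.05, 0.3, 0.54, -0.03, 0.01, 0.01, -1], [0.05, 0.3, 0.55, -0.03, 0.01, 0.02, -1], [0.05, 0.2, 0.55, -0.03, 0.01, 0.01, -1], [0.05, 0.1, 0.55, -0.03, 0.01, 0.02, -1], [0.05, 0.1, 0.55, -0.04, 0.01, 0.01, -1], [0.05, 0.1, 0.54, -0.03, 0.01, 0.02, -1], [0.05, 0.05, 0.5, -0.03, 0.01, 0.02, -1]]]'

```text
clock: 32.1
position: [0.5669, 0.0996, 0.0739]
tool_rot: [2.648, -0.092, 1.365]
force: [-0.2, 0.0, 1.0]
grip_width: 0.0001
finger_force: 0.0
```

Request:
move_arm --plan '[[[0, 0, 0.06, 0, 0, 0, -1], [0, 0, 0.06, 0, 0, 0, -1], [0, 0, 0.06, 0, 0, 0, -1], [0, 0, 0.06, 0, 0, 0, -1], [0, 0, 0.06, 0, 0, 0, -1], [0, 0, 0.06, 0, 0, 0, -1], [0, 0, 0.06, 0, 0, 0, -1], [0, 0, 0.06, 0, 0, 0, -1], [0, 0, 0.06, 0, 0, 0, -1], [0, 0, 0, 0, 0, 0, -1]]]'

```text
clock: 33.1
position: [0.5705, 0.1001, 0.0651]
tool_rot: [2.647, -0.093, 1.366]
force: [-17.9, -2.2, 28.4]
grip_width: -0.0
finger_force: 16.9
```

```bash
python3 - <<'E'
from h import *
s=observe();print((RC.T@(s['position']-O)).round(4),(RC.T@s['force']).round(1))
E
```

```text
[-0.0511  0.      0.0097] [-2.  -2.8 33.4]
```

The cover is firmly down: contact came where the shut cover should be. I'll back off and go to the turnbutton.

```bash
python3 - <<'E'
from h import *
s=observe();Rt=RC.T@Rm(s['tool_rot']);print(np.degrees(np.arctan2(Rt[1,0],Rt[0,0])))
T=tool(RC,np.radians(79))
q=plan(5,O+RC@[-.055,0,.055],T,-.3)
q=plan(5,O+RC@[-.0925,.0003,.05],T,-.3,start=q)
q=plan(10,O+RC@[-.0925,.0003,.014],T,-.3,start=q)
E
```

```text
78.8628810398851
[[-0.01,-0.04,-0.45,0,0,0,-0.3],[-0.01,-0.03,-0.46,0.01,0,-0.01,-0.3],[0,-0.04,-0.45,0,0,0,-0.3],[-0.01,-0.04,-0.45,0.01,0,-0.01,-0.3],[-0.01,-0.04,-0.46,0,0,0,-0.3]]
[[-0.07,-0.37,0.05,0,0,0,-0.3],[-0.07,-0.37,0.05,0,0,0,-0.3],[-0.06,-0.36,0.05,0,0,0,-0.3],[-0.07,-0.37,0.05,0,0,0,-0.3],[-0.07,-0.37,0.05,0,0,0,-0.3]]
[[0,0,0.18,0,0,0,-0.3],[0,0,0.18,0,0,0,-0.3],[0,0,0.18,0,0,0,-0.3],[0,0,0.18,0,0,0,-0.3],[0,0,0.18,0,0,0,-0.3],[0,0,0.18,0,0,0,-0.3],[0,0,0.18,0,0,0,-0.3],[0,0,0.18,0,0,0,-0.3],[0,0,0.18,0,0,0,-0.3],[0,0,0.18,0,0,0,-0.3]]
```

Request:
move_arm --plan '[[[0, 0, -0.5, 0, 0, 0, -1], [0, -0.04, -0.6, 0, 0, 0, -1], [0, -0.04, -0.5, 0, 0, 0, -0.3], [0, -0.04, -0.45, 0, 0, 0, -0.3], [0, -0.04, -0.4, 0, 0, 0, -0.3], [-0.07, -0.37, 0.05, 0, 0, 0, -0.3], [-0.07, -0.37, 0.05, 0, 0, 0, -0.3], [-0.07, -0.37, 0.05, 0, 0, 0, -0.3], [-0.07, -0.37, 0.05, 0, 0, 0, -0.3], [-0.07, -0.37, 0.05, 0, 0, 0, -0.3]]]'

```text
clock: 34.1
position: [0.5137, 0.1029, 0.0832]
tool_rot: [2.648, -0.093, 1.365]
force: [-0.0, 0.4, -0.1]
grip_width: 0.03
finger_force: 0.0
```

```bash
python3 - <<'E'
from h import *
s=observe();print((RC.T@(s['position']-O)).round(4),(RC.T@s['force']).round(1),s['qpos'].round(2))
q=plan(10,O+RC@[-.0925,.0003,.014],tool(RC,np.radians(79)),-.3)
E
```

```text
[-0.0923  0.0009  0.0528] [-0.1  0.4 -0. ] [-0.08  0.46 -0.48  2.38  1.82  0.46 -2.44]
[[0,0,0.19,0,0,0,-0.3],[-0.01,0,0.2,0,0,-0.01,-0.3],[0,0,0.19,0.01,0,0,-0.3],[0,0,0.2,0,0,0,-0.3],[-0.01,0,0.19,0,0,0,-0.3],[0,0,0.19,0,0,-0.01,-0.3],[0,-0.01,0.2,0,0,0,-0.3],[-0.01,0,0.19,0,0,0,-0.3],[0,0,0.2,0.01,0,0,-0.3],[0,0,0.19,0,0,-0.01,-0.3]]
```

Request:
move_arm --plan '[[[0, 0, 0, 0, 0, -0.5, -0.3], [0, 0, 0.1, 0, 0, -0.5, -0.3], [0, 0, 0.2, 0, 0, -0.5, -0.3], [0, 0, 0.22, 0, 0, -0.5, -0.3], [0, 0, 0.25, 0, 0, -0.4, -0.3], [0, 0, 0.25, 0, 0, -0.3, -0.3], [0, 0, 0.25, 0, 0, 0, -0.3], [0, 0, 0.25, 0, 0, 0, -0.3], [0, 0, 0.25, 0, 0, 0, -0.3], [0, 0, 0.15, 0, 0, 0, -0.3]]]'

```text
clock: 35.1
position: [0.5325, 0.1021, 0.0491]
tool_rot: [2.642, 0.042, 1.613]
force: [0.1, 0.1, -0.1]
grip_width: 0.0299
finger_force: 0.0
```

```bash
python3 - <<'E'
from h import *
s=observe();Rt=RC.T@Rm(s['tool_rot']);print(np.degrees(np.arctan2(Rt[1,0],Rt[0,0])));print((RC.T@(s['position']-O)).round(4),(RC.T@s['force']).round(1),s['qpos'].round(2))
E
```

```text
94.9950165698047
[-0.0921  0.0008  0.0139] [-0.   0.1 -0.1] [-0.09  0.56 -0.45  2.35  1.98  0.49 -2.28]
```

Request:
move_arm --plan '[[[0, 0, 0, 0, 0, 0, -1], [0, 0, 0, 0, 0, 0, -1], [0, 0, 0, 0, 0, 0, -1], [0, 0, 0, 0, 0, 0, -1], [0, 0, 0, 0, 0, 0, -1], [0, 0, 0, 0, 0, 0, -1], [0, 0, 0, 0, 0, -0.3, -1], [0, 0, 0, 0, 0, -0.6, -1], [0, 0, 0, 0, 0, -0.65, -1], [0, 0, 0, 0, 0, -0.65, -1]]]' --grip_force 40

```text
clock: 36.1
position: [0.5322, 0.102, 0.0495]
tool_rot: [2.662, 0.153, 1.822]
force: [0.7, -3.1, -14.8]
grip_width: 0.0108
finger_force: 40.2
```

```bash
python3 - <<'E'
from h import *
s=observe();Rt=RC.T@Rm(s['tool_rot']);print(np.degrees(np.arctan2(Rt[1,0],Rt[0,0])));print((RC.T@(s['position']-O)).round(4),(RC.T@s['force']).round(1),s['qpos'].round(2),s['moment'])
E
```

```text
108.46924319350693
[-0.0922  0.0006  0.0144] [ -6.4  -3.1 -13.4] [-0.14  0.55 -0.39  2.35  2.01  0.46 -2.09] [-0.49712104  1.94670372 -0.36503462]
```

Request:
move_arm --plan '[[[0, 0, 0, 0, 0, -0.6, -1], [0, 0, 0, 0, 0, -0.6, -1], [0, 0, 0, 0, 0, -0.6, -1], [0, 0, 0, 0, 0, -0.6, -1], [0, 0, 0, 0, 0, -0.6, -1], [0, 0, 0, 0, 0, -0.6, -1], [0, 0, 0, 0, 0, -0.6, -1], [0, 0, 0, 0, 0, -0.6, -1], [0, 0, 0, 0, 0, -0.6, -1], [0, 0, 0, 0, 0, -0.6, -1]]]'

```text
clock: 37.1
position: [0.5327, 0.1024, 0.0498]
tool_rot: [2.833, 0.402, 2.424]
force: [3.0, -1.2, -14.1]
grip_width: 0.0112
finger_force: 39.9
```

```bash
python3 - <<'E'
from h import *
s=observe();Rt=RC.T@Rm(s['tool_rot']);print(np.degrees(np.arctan2(Rt[1,0],Rt[0,0])));print((RC.T@(s['position']-O)).round(4),(RC.T@s['force']).round(1),s['qpos'].round(2),s['moment'])
E
```

```text
144.4756153639946
[-0.0916  0.001   0.0144] [ -4.   -1.1 -13.8] [-0.27  0.54 -0.22  2.36  2.11  0.39 -1.59] [-0.2700336  1.4298325 -0.1838436]
```

Request:
move_arm --plan '[[[0, 0, 0, 0, 0, -0.6, -1], [0, 0, 0, 0, 0, -0.6, -1], [0, 0, 0, 0, 0, -0.6, -1], [0, 0, 0, 0, 0, -0.6, -1], [0, 0, 0, 0, 0, -0.6, -1], [0, 0, 0, 0, 0, -0.6, -1], [0, 0, 0, 0, 0, -0.6, -1], [0, 0, 0, 0, 0, -0.6, -1], [0, 0, 0, 0, 0, -0.6, -1], [0, 0, 0, 0, 0, -0.5, -1]]]'

```text
clock: 38.1
position: [0.5329, 0.103, 0.0499]
tool_rot: [3.14, 0.502, 3.106]
force: [6.0, 0.7, -15.1]
grip_width: 0.011
finger_force: 39.7
```

```bash
python3 - <<'E'
from h import *
s=observe();Rt=RC.T@Rm(s['tool_rot']);print(np.degrees(np.arctan2(Rt[1,0],Rt[0,0])));print((RC.T@(s['position']-O)).round(4),(RC.T@s['force']).round(1),s['qpos'].round(2),s['moment'])
E
```

```text
179.91416691825904
[-0.0914  0.0017  0.0144] [ -2.    0.9 -16.1] [-0.41  0.54 -0.05  2.36  2.27  0.33 -1.15] [0.17595087 1.10240981 0.04251103]
```

Turned to 180°, which puts the bar along the console's x. Now I'll release gently and retreat along the tool axis.

Request:
move_arm --plan '[[[0, 0, 0, 0, 0, 0, -0.3], [0, 0, 0, 0, 0, 0, -0.3], [0, 0, 0, 0, 0, 0, -0.3], [0, 0, 0, 0, 0, 0, -0.3], [0, 0, 0, 0, 0, 0, -0.3], [0, 0, -0.2, 0, 0, 0, -0.3], [0, 0, -0.4, 0, 0, 0, -0.3], [0, 0, -0.7, 0, 0, 0, -0.3], [0, 0, -1, 0, 0, 0, -0.3], [0, 0, -1, 0, 0, 0, -0.3]]]'

```text
clock: 39.1
position: [0.5, 0.1033, 0.1084]
tool_rot: [3.137, 0.501, 3.099]
force: [0.6, -0.2, -0.4]
grip_width: 0.0297
finger_force: 0.0
```

Request:
move_arm --plan '[[[0, 0, -1, 0, 0, 0, -0.3], [0, 0, -1, 0, 0, 0, -0.3], [0, 0, -1, 0, 0, 0, -0.3], [0, 0, -1, 0, 0, 0, -0.3], [0, 0, -1, 0, 0, 0, -0.3], [0, 0, -0.5, 0, 0, 0, -0.3], [0, 0, 0, 0, 0, 0, -0.3], [0, 0, 0, 0, 0, 0, -0.3], [0, 0, 0, 0, 0, 0, -0.3], [0, 0, 0, 0, 0, 0, -0.3]]]'

```text
clock: 40.1
position: [0.456, 0.1043, 0.1922]
tool_rot: [3.141, 0.506, 3.1]
force: [0.3, 0.1, -0.2]
grip_width: 0.0299
finger_force: 0.0
```

```bash
python3 - <<'E'
from h import *
np.set_printoptions(linewidth=220)
s=observe();print((RC.T@(s['position']-O)).round(4),s['force'].round(1),s['clock'])
c=cam('scene');keep(c,'s11.npz');w=cam('wrist');keep(w,'w11.npz')
print('cam in console',(RC.T@(w['p']-O)).round(3))
for nm,cc,old in(('scene',c,'s7.npz'),('wrist',w,'w10.npz')):
  g=cv2.cvtColor(rect(cc,z=.059),7).astype(int);g0=cv2.cvtColor(rect(load(old),z=.059),7).astype(int);k=2500
  for x in(-.070,-.085,-.115): r=int((.09-x)*k);print(nm,x,'now',g[r,125:326:10] if r<550 else '', 'was',g0[r,125:326:10])
# dial through the glass
k=2500;cx=cy=.09*k
if 1:
    g=cv2.cvtColor(rect(w),7)
    for r in(34,40,44,46):
        th=np.radians(np.arange(-56,-29,1.));u=cx-r/1e3*k*np.sin(th);v=cy-r/1e3*k*np.cos(th)
        print(r,cv2.remap(g,u.astype(np.float32)[None],v.astype(np.float32)[None],1)[0])
E
```

```text
[-0.0907  0.0003  0.1762] [ 0.3  0.1 -0.2] 40.1
cam in console [-0.175  0.002  0.352]
scene -0.07 now [113 116 116 115 114 112 121 119 121 138 139 129 107 112 110 112 110 110 111 113 116] was [119 109  98 103 113 116 127 127 102  97 119 115 114 114 113 115 114 114 116 117 119]
scene -0.085 now [113 113 112 114 115 115 118 127 121 146 142 140 114 111 111 115 115 113 111 113 112] was [118 119 131 113 100  94  91  98  99  96  96  95  97 101 100 102 107 115 115 117 115]
scene -0.115 now [157 156 158 157 156 157 157 144 114 137 142 134 144 155 154 154 154 153 154 154 154] was [161 163 160 160 160 160 159 160 160 158 159 160 159 159 157 160 158 158 158 158 158]
wrist -0.07 now [169 167 170 170 171 170 170 171 157 158 159 142 174 174 174 173 171 170 170 169 172] was [146 147 147 147 149 148 147 148 146 148 149 148 148 149 148 148 147 145 147 148 146]
wrist -0.085 now [127 127 129 129 126 127 125 127 130 149 146 126 128 128 127 127 126 126 127 126 127] was [121 121 120 146 145 143 142 136 130 140 126 119 119 118 118 117 118 116 120 119 119]
wrist -0.115 now [106 107 108 107 108 109 108 112 118 153 151 114 111 111 109 109 108 111 110 108 108] was [121 124 123 122 120 121 121 120 121 121 122 121 122 123 124 124 123 121 122 122 120]
34 [232 232 232 232 233 232 232 232 232 232 232 232 232 231 230 228 222 214 206 198 190 186 188 194 202 213 220]
40 [232 231 231 232 232 232 232 232 232 232 232 232 232 232 230 227 219 209 198 190 187 189 197 209 219 226 230]
44 [217 226 229 231 232 232 232 232 232 233 233 233 231 229 227 223 215 204 192 186 187 195 207 218 226 229 231]
46 [146 174 196 213 225 228 232 232 232 232 232 231 230 226 220 211 200 192 186 184 189 199 213 222 229 230 231]
```

```bash
python3 - <<'E'
from h import *
from scipy.optimize import least_squares
k=2500;w=load('w11.npz')
# card outline offset: card centre in the z=4 plane view
g=cv2.cvtColor(rect(w),7).astype(np.float32)
def prof(r,th,cx,cy):
    u=(.09-cy)*k-r*k*np.sin(th);v=(.09-cx)*k-r*k*np.cos(th);return cv2.remap(g,u.astype(np.float32)[None],v.astype(np.float32)[None],1)[0]
best=max(((prof(.054,np.radians(np.r_[60:125:1,-125:-60:1.]),cx,cy).mean()-prof(.060,np.radians(np.r_[60:125:1,-125:-60:1.]),cx,cy).mean(),cx,cy) for cx in np.arange(-.004,.012,.001) for cy in np.arange(-.006,.007,.001)))
print(best);_,cx,cy=best
th=np.radians(np.arange(-180,180,1.))
for r in(.034,.040,.044,.048,.052):
    v=prof(r,th,cx,cy);print(r,[(i-180,int(v[i])) for i in range(2,358) if v[i]==v[i-3:i+4].min() and v[max(0,i-8):i+9].max()-v[i]>15])
E
```

```text
(np.float32(11.713608), np.float64(-0.002), np.float64(0.002))Traceback (most recent call last):
  File "<stdin>", line 12, in <module>
    return umr_minimum(a, axis, None, out, keepdims, initial, where)
ValueError: zero-size array to reduction operation minimum which has no identity
```

The turnbutton lies along the console's x, the cover is shut, and nothing has touched the dial or tray since I checked the pointer against the mark. Handing in.

```bash
python3 -c "
from workcell import job_done
print(job_done())"
```

```text
the job is handed in; nothing more can be done
None
```

I handed the job in at about 40 s: tray centred on the platform, dial set to zero within about 1° (checked before closing the cover), cover pressed shut and turnbutton square across its edge. The judge's result was not shown, and a last dial reading through the closed cover was inconclusive.

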